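# Blow off polished brass plaques and rack them

## Task

Open the air valve by swinging its lever fully over; then, taking the brass plaques from the largest to the smallest, slide each one up out of the wooden rack, hold it upright and square to the blow-off nozzle with its middle level with the mouth and about 5 cm away - first the medallion face, then a side edge, then the plain back, two seconds each - and stand it, down on the groove floor, in a groove of its own in the grey finished stand, near the middle of the groove's length. Only some of the plaques may be there, and the air must be on whenever the hand is at the nozzle. When all of them stand in the finished stand, swing the lever fully back to shut the air; leave everything else on the bench alone.

Things in the scene. Friction and masses are not known exactly. Their poses are not given: they have to be found in the camera images.
- plaque_large: large brass plaque, a flat plate 90 mm wide (y), 140 mm tall (z), 5 mm thick (x). Origin: middle of its lower edge. +x points out of the face with the raised round medallion (1.5 to 2.5 mm high, in the lower two thirds), -x out of the plain back. It stands upright in a groove of the rack at the start, medallion towards the rack's +x. May be absent.
- plaque_large_mid (a point): centre of that plaque, 70 mm above its lower edge; same axes as the plaque
- plaque_medium: medium brass plaque, a flat plate 75 mm wide (y), 115 mm tall (z), 5 mm thick (x). Origin: middle of its lower edge. +x points out of the face with the raised round medallion (1.5 to 2.5 mm high, in the lower two thirds), -x out of the plain back. It stands upright in a groove of the rack at the start, medallion towards the rack's +x. May be absent.
- plaque_medium_mid (a point): centre of that plaque, 58 mm above its lower edge; same axes as the plaque
- plaque_small: small brass plaque, a flat plate 60 mm wide (y), 90 mm tall (z), 5 mm thick (x). Origin: middle of its lower edge. +x points out of the face with the raised round medallion (1.5 to 2.5 mm high, in the lower two thirds), -x out of the plain back. It stands upright in a groove of the rack at the start, medallion towards the rack's +x. May be absent.
- plaque_small_mid (a point): centre of that plaque, 45 mm above its lower edge; same axes as the plaque
- rack: fixed wooden block, 195 x 100 mm, 55 mm high, with three parallel grooves along its y at x = -65, 0, +65 mm, each 8 mm wide and 40 mm deep (groove floor 15 mm above the bench). Origin: centre of its underside
- stand: the finished stand: loose grey plastic block (1.6 kg), 210 x 110 mm, 60 mm high, with three parallel grooves along its y at x = -70, 0, +70 mm, each 14 mm wide and 50 mm deep (groove floor 10 mm above its underside). Origin: centre of its underside
- nozzle: fixed blow-off air nozzle on a post. Origin: on the bench below the nozzle's mouth; the air blows level, along its -x. The nozzle is 30 mm thick, tapering to 16 mm at the mouth; post 75 mm behind the mouth on a 90 mm square foot
- nozzle_mouth (a point): centre of the nozzle's mouth, 210 mm above the bench
- valve_base: fixed block carrying the air valve's lever. Origin: centre of its underside; the lever swings in its x-z plane, between leaning to its -x (shut) and to its +x (open)
- valve (a joint): air valve lever angle, rad: 0 shut (leans to valve_base -x), 1.0 fully open (leans to valve_base +x); it stays where it is left. Lever 70 mm long
- valve_tip (a point): tip of the air valve's lever
- compound_bar: bystander, to be left alone: bar of polishing compound in a cardboard sleeve, 42 x 42 x 105 mm, standing. Origin: centre of its underside
- handle_file: bystander, to be left alone: file with a round wooden handle, 260 mm long, lying; origin between handle and blade, handle to its -x. 
- mallet: bystander, to be left alone: small hammer lying on the bench; origin under its middle. 
- oil_jar: bystander, to be left alone: amber glass jar, 64 mm wide, 80 mm tall. Origin: centre of its underside
- casting: bystander, to be left alone: stepped round brass casting, 70 mm wide, 32 mm tall. Origin: centre of its underside
- buckle: bystander, to be left alone: brass belt buckle lying flat, 70 x 55 x 10 mm. Origin: centre of its underside
- emery_block: bystander, to be left alone: cork sanding block, 90 x 60 x 30 mm. Origin: centre of its underside
There are look-alikes about, which are no part of the job. Leave any pink look-alike of the nozzle alone.

How it is judged:
By the outcome, as a careful person would: the job done as asked, in the order asked, and still so for the second after the job is handed in, with the robot touching nothing.
Of plaque_large, plaque_medium, plaque_small only 2 to 3 are there at a start; the rules pass over those that are not, and their reading is None.
At some moment in a run one of stand may be knocked a few centimetres aside while the robot is not near it.
It also fails if it takes over 210 s, if anything falls off the work surface, if the arm or the gripper's body presses on something with over 40 N, if the wrist force passes 120 N, or if a joint passes its speed limit or range.

## Robot

A 6-joint arm with a two-finger parallel gripper is mounted at the origin on the work surface. World frame = base frame: x ahead of the robot, y to its left, z up, the work surface at z = 0. Lengths are in m, angles in rad, forces in N, time in s.
With the tool pointing down it reaches from about 0.25 to 0.775 m from the base axis. Payload 4 kg.
Tool frame: the origin (TCP) lies midway between the tips of the shut fingers; the grasp point (between the pads) lies 19 mm behind it; z points along the fingers, y is the line along which they close (so a half turn about z gives the same grasp; the last joint's range is limited). The gripper opens to 94 mm and grips with 3 to 60 N. Pads are 16 mm wide; open, the fingers measure 119 mm over their backs; the gripper's body (75 mm by 177 mm) begins 78 mm behind the grasp point.
Start: joints at [1.084, 0.087, 1.371, -0, 1.684, -0.103], TCP at [0.206, 0.51, 0.206] pointing down, gripper open.
Joint ranges: [-3.1, 3.1], [-0.76, 2.03], [0.27, 2.55], [-1.08, 4.22], [0.17, 2.65], [-2.57, 2.57]. Speed limits (rad/s): [2.79, 2.79, 3.14, 3.14, 3.14, 3.14].

## Interface

Orientations are given as [roll, pitch, yaw] about the fixed x, y, z axes, in that order (R = Rz(yaw) Ry(pitch) Rx(roll)).
In Python, from bench import robot gives the robot as it stands. The module is installed in compiled form; this text tells all that it offers.
- The arm moves only by the tool arm_command, never from a script. Its argument "targets" is a list of rows, each a list of 4 numbers: the shift along the world's x, y, z as a fraction of full scale, then the turn about the world's z as a fraction of full scale. A call has 1 to 8 rows; each row is the pose to reach, as a shift and turn from the pose commanded when the call began; what a row does not reach only later rows make up. Full scale, the value 1, is 0.5 m for a shift and 120 degrees for a turn. A row lasts 1/12 s, in which the tool goes at most 41.7 mm and 7.16 degrees, less where a joint would pass 70% of its speed; a pose out of reach is approached as far as the arm can. A call with a number of a shift or a turn outside -1 to 1 is refused whole. A call with a gripper value outside its range is refused whole. "claw" is the closure, from 0 (fully open) to 1 (shut), set as the call begins (left out, the last holds). The fingers move at their own pace and stop on an object; the grip force is fixed at half the most. Time passes only in rows, so rows that repeat a pose let the fingers close. It gives the time, the measured TCP pose, the force, the opening and the grip force at its end, in the units of the state.
- robot.get_obs(): the state, without advancing time (a new reading comes with each control period).
- robot.snapshot(name): name is "scene" or "top" or "wrist"; returns the picture (420x560x3 uint8, red, green, blue); there is no depth.
- robot.camera_info(name): a dict with "vfov" (degrees; the focal length in pixels is half the picture's height over the tangent of half this angle, whatever the lens; pixels are square), "cx", "cy" (the principal point, pixels), "extrinsics" (4x4, takes a point from camera to world coordinates); the wrist camera has in their place "T_tool_cam" (4x4, takes a point from camera to tool coordinates, whose origin is the TCP and whose axes are the flange's). Camera axes: x right, y up, looking along -z (the intrinsics and any distortion apply to the point x, -y, -z); pixel columns grow to the right and rows downward; lengths in m; the calibration is good to about 2 mm. The wrist camera is an equidistant fisheye: a pixel r from the principal point sees the ray r / f radians off the axis. A picture is of the moment at which its call begins: read the wrist's pose just before it. camera_info takes no time and is no camera call.
- robot.close_job(): hands the job in; it is judged then, once.
The state is a dict: "time": time; "joint_positions": joint angles; "qvel": joint speeds; "joint_torque": joint torques, N m; "tool_pos": TCP position; "ee_rot": TCP orientation; "wrist_force": force on the tool from outside, world axes, zero at the start; "wrist_torque": the same for the moment, N m; "width": finger opening in m; "finger_force": force on a finger pad.
Only numpy, scipy, OpenCV 4.12 (cv2) and the standard library are available. Lean on these libraries where they do the work, as an engineer would, in place of code of your own. Each camera call takes 0.05 s, during which the arm holds its last target. There are 200 camera calls.

## Working session

There is one attempt and no reset: what is moved stays moved. The work goes in short steps, Python scripts to look and compute and a tool call to move; the robot and the scene stay as the last step left them, time stands still between calls to the robot, and variables do not carry over. Pictures are saved under pics/ and viewed, at most 14 in all, crops included, and the job is handed in when it is done.

Besides the shell and the picture viewer there is one more tool, called after ">>>" as name(argument=value, ...), one argument or row to a line, values as JSON. arm_command: Moves the arm, as the interface text tells. Shift numbers are shares of 0.5 m and turn numbers shares of 120 degrees, none past 1 either way. Its arguments: {"type":"object","properties":{"targets":{"type":"array"},"claw":{"type":"number"}},"required":["targets"]}

```bash
mkdir -p pics
python3 - <<'E'
from bench import robot
import cv2,numpy as np
o=robot.get_obs(); print({k:np.round(v,3).tolist() for k,v in o.items()})
for n in ("scene","top","wrist"):
    i=robot.camera_info(n); print(n,{k:np.round(v,4).tolist() for k,v in i.items()})
    p=robot.snapshot(n); cv2.imwrite(f"pics/{n}0.png",cv2.resize(p[...,::-1],(784,588),interpolation=cv2.INTER_CUBIC)); cv2.imwrite(f"pics/{n}0_raw.png",p[...,::-1])
E
```

```text
{'time': 0.0, 'joint_positions': [1.084, 0.088, 1.372, 0.0, 1.684, -0.103], 'qvel': [-0.0, -0.001, -0.001, 0.0, 0.001, 0.001], 'joint_torque': [-0.001, -34.02, -30.242, 0.072, 0.033, -0.0], 'tool_pos': [0.206, 0.51, 0.204], 'ee_rot': [-3.139, -0.0, 2.758], 'wrist_force': [-0.499, -0.232, 0.186], 'wrist_torque': [0.005, 0.002, -0.007], 'finger_force': 0.0, 'width': 0.094}
scene {'vfov': 51.7058, 'cx': 279.4785, 'cy': 208.368, 'extrinsics': [[-0.375, -0.7264, 0.5759, 1.1548], [0.927, -0.3016, 0.223, 0.2833], [0.0117, 0.6175, 0.7865, 0.9782], [0.0, 0.0, 0.0, 1.0]]}
top {'vfov': 53.9666, 'cx': 277.6508, 'cy': 211.0952, 'extrinsics': [[-0.0179, 0.9813, -0.1915, 0.2954], [-0.9997, -0.0203, -0.0103, 0.0333], [-0.014, 0.1913, 0.9814, 1.2872], [0.0, 0.0, 0.0, 1.0]]}
wrist {'vfov': 65.7065, 'cx': 279.522, 'cy': 212.7736, 'T_tool_cam': [[0.0002, 0.9726, 0.2323, 0.0673], [1.0, -0.0001, -0.0002, -0.0011], [-0.0001, 0.2323, -0.9726, -0.1787], [0.0, 0.0, 0.0, 1.0]]}
```

View pics/scene0.png

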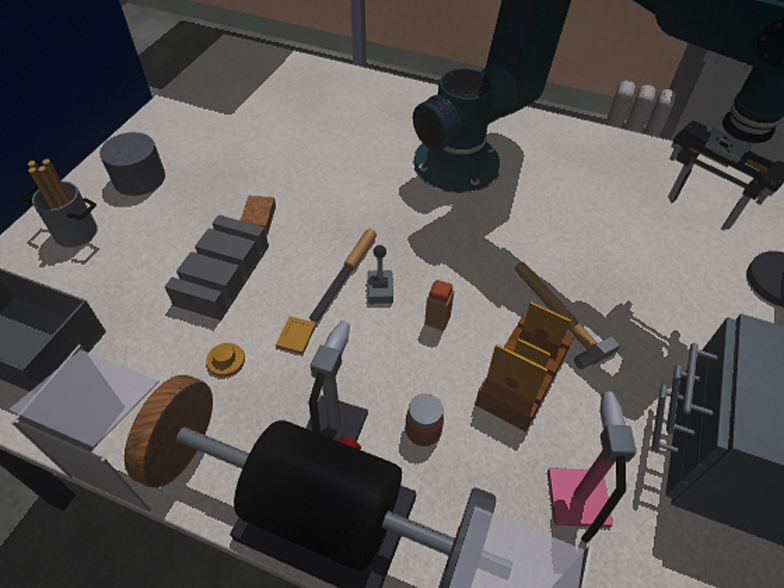

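View pics/top0.png

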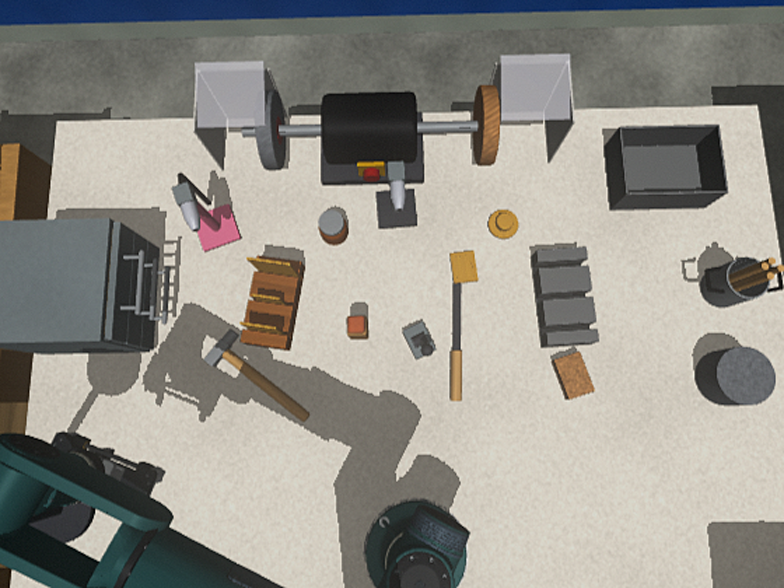

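The scene view shows the rack with three plaques at about (525,360), the grey stand at (218,265) and the valve at (380,285). The dark-footed nozzle is at (330,380), and its pink look-alike is at (590,470). The top view shows the rack at (272,300), the stand at (565,295), the valve at (420,340), the nozzle head at (398,185) and the pink one at (195,210).

Things that could be mistaken for the targets, by scene pixel:
- **Nozzle:** the grey/dark-foot one at (330,380) is the target. The pink one at (590,470) is the look-alike.
- **Plaques:** the rack plates at (518,370), (548,322) and (535,350) are the targets. The flat brass square at (295,335) is the buckle, and the brass casting is at (225,360).
- **Stand:** the grey grooved block at (218,265) is the target. The dark bin is at (40,320).

One close crop to check these choices.

```bash
cat > h.py <<'E'
import numpy as np, cv2
from bench import robot
from scipy.spatial.transform import Rotation as Ro
def cam(n,o=None):
    i=robot.camera_info(n); f=210/np.tan(np.radians(i["vfov"])/2)
    if n=="wrist":
        o=o or robot.get_obs(); T=np.eye(4); T[:3,:3]=Ro.from_euler("xyz",o["ee_rot"]).as_matrix(); T[:3,3]=o["tool_pos"]
        return f,i["cx"],i["cy"],T@np.array(i["T_tool_cam"]),True
    return f,i["cx"],i["cy"],np.array(i["extrinsics"]),False
def proj(c,P):
    f,cx,cy,E,fish=c; p=(np.atleast_2d(P)-E[:3,3])@E[:3,:3]; x,y,z=p[:,0],-p[:,1],-p[:,2]
    if fish: r=np.hypot(x,y); k=np.arctan2(r,z)/np.maximum(r,1e-9)
    else: k=1/z
    return np.c_[cx+f*k*x, cy+f*k*y]
def ray(c,uv):
    f,cx,cy,E,fish=c; a=(np.array(uv,float)-[cx,cy])/f
    if fish: t=np.linalg.norm(a); d=np.r_[a/max(t,1e-9)*np.sin(t),np.cos(t)]
    else: d=np.r_[a,1]
    return E[:3,3],E[:3,:3]@(d*[1,-1,-1])
def at(c,uv,z):
    o,d=ray(c,uv); return o+d*(z-o[2])/d[2]
def loc(pose,P):
    x,y,a=pose; P=np.atleast_2d(P).astype(float); s,c=np.sin(a),np.cos(a)
    return np.c_[x+c*P[:,0]-s*P[:,1], y+s*P[:,0]+c*P[:,1], P[:,2]]
def fit(obs,x0):
    # obs: list of (camera, local points, pixels)
    from scipy.optimize import least_squares
    r=least_squares(lambda p:np.concatenate([(proj(c,loc(p,L))-np.array(U)).ravel() for c,L,U in obs]),x0,loss="soft_l1")
    return r.x, np.sqrt(np.mean(r.fun**2))
def crop(img,x,y,w,h,s): return cv2.resize(img[y:y+h,x:x+w],None,fx=s,fy=s,interpolation=cv2.INTER_CUBIC)
E
python3 - <<'E'
from h import *
t=cv2.imread("pics/top0_raw.png"); s=cv2.imread("pics/scene0_raw.png")
m=np.zeros((600,800,3),np.uint8)
def put(c,x,y): m[y:y+c.shape[0],x:x+c.shape[1]]=c
put(crop(t,165,165,60,90,4),0,0)      # rack top
put(crop(t,370,165,65,90,4),240,0)    # stand top
put(crop(t,260,105,75,55,4),500,0)    # nozzle top
put(crop(t,275,220,50,40,4),500,220)
put(crop(s,330,205,90,60,4),0,360); 
put(crop(s,115,145,85,60,4),360,360)
cv2.imwrite("pics/m1.png",m)
E
```

```text
(no output)
```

View pics/m1.png

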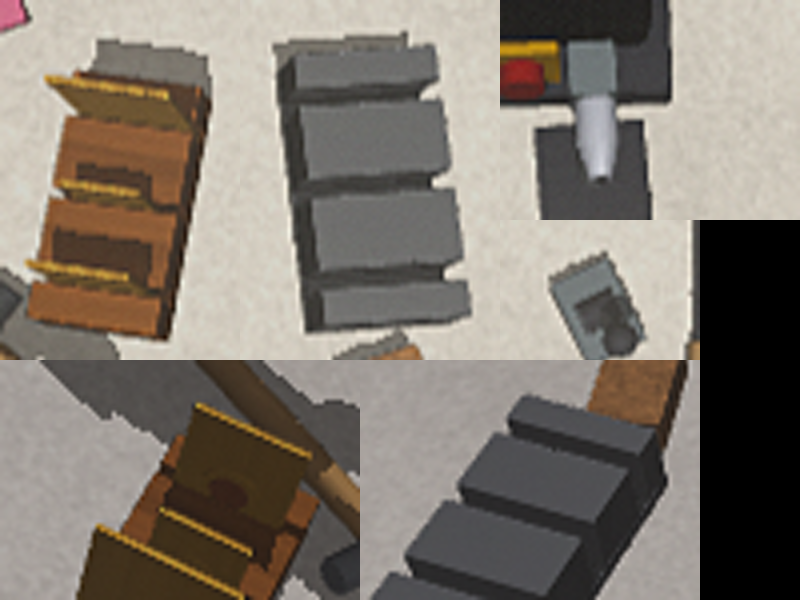

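The crop confirms the choice: three brass plates in the wooden rack (large at the far groove, small in the middle, medium near), the grey stand with three empty grooves, and the nozzle with the dark foot. Now rough positions.

Run:
```python
from h import *
c=cam("top")
for n,uv,z in [("rack",(194.5,216),.055),("stand",(403.7,212),.06),("valve",(299.5,241),.03),("mouth",(285,150),.21),("nfoot",(283,150),.0)]: print(n,at(c,uv,z).round(3))
# nozzle axis: rear centre/top mouth
print(at(c,(283,126),.21).round(3))
print(robot.get_obs()['tool_pos'],robot.get_obs()['ee_rot'])
```

```text
rack [0.526 0.3   0.055]
stand [ 0.524 -0.334  0.06 ]
valve [ 0.446 -0.019  0.03 ]
mouth [0.676 0.021 0.21 ]
nfoot [0.75  0.026 0.   ]
[0.746 0.025 0.21 ]
[0.20570912 0.50961877 0.20456478] [-3.13987322e+00 -2.12026421e-04  2.75784707e+00]
```

>>> arm_command(
  targets=[
    [0.0,0.0,0.1,0],
    [0.58,-0.42,0.3,0.117],
    [0.58,-0.42,0.3,0.117],
    [0.58,-0.42,0.3,0.117],
    [0.58,-0.42,0.3,0.117],
    [0.58,-0.42,0.3,0.117],
    [0.58,-0.42,0.3,0.117],
    [0.58,-0.42,0.3,0.117],
  ],
)

```text
time: 0.82
tool_pos: [0.4282, 0.3485, 0.3301]
ee_rot: [-3.142, -0.0, 3.003]
wrist_force: [0.1, 0.5, 0.8]
width: 0.0943
finger_force: 0.0
```

>>> arm_command(
  targets=[
    [0.1,-0.08,0.04,0],
    [0.1,-0.08,0.04,0],
    [0.1,-0.08,0.04,0],
    [0.1,-0.08,0.04,0],
  ],
)

```text
time: 1.15
tool_pos: [0.478, 0.3091, 0.3493]
ee_rot: [3.142, -0.001, 3.0]
wrist_force: [-0.1, -0.2, -0.8]
width: 0.0942
finger_force: 0.0
```

```bash
cat > snap.py <<'E'
import sys,pickle
from h import *
def snap(name):
    o=robot.get_obs(); p=robot.snapshot("wrist")[...,::-1].copy(); pickle.dump(cam("wrist",o),open(f"pics/{name}.cam","wb"))
    cv2.imwrite(f"pics/{name}_raw.png",p); cv2.imwrite(f"pics/{name}.png",cv2.resize(p,(784,588),interpolation=cv2.INTER_CUBIC)); return o
if __name__=="__main__":
    o=snap(sys.argv[1]); print(round(o["time"],2),np.round(o["tool_pos"],4),np.degrees(o["ee_rot"]).round(2),o["wrist_force"].round(1))
E
python3 snap.py w_rack
```

```text
1.15 [0.478  0.3091 0.3493] [ 1.800e+02 -5.000e-02  1.719e+02] [-0.1 -0.2 -0.8]
```

View pics/w_rack.png

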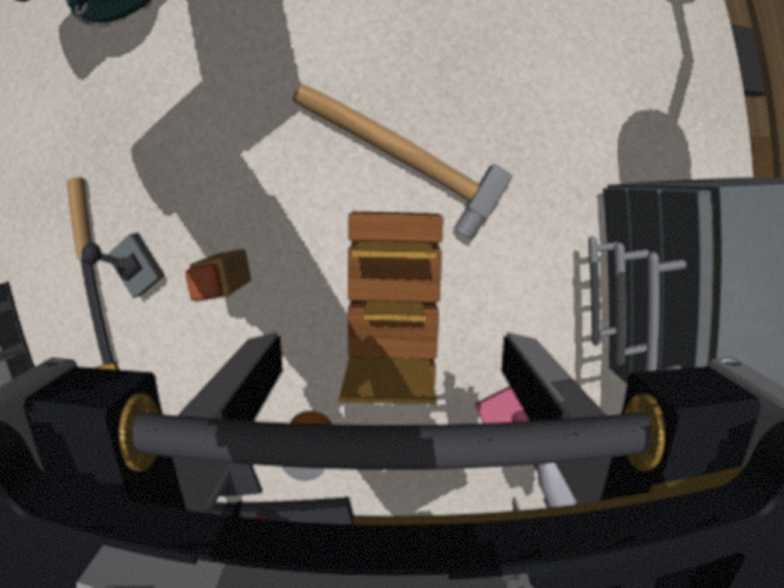

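The wrist view is centred on the rack: (349,212)–(442,213) is its near edge, and the medium, small and large plate tops are at about y=248, 315 and 400. The valve is at (130,262) with its ball at (90,253). Next, a zoomed crop for accurate pixels.

Run:
```python
from h import *
t=cv2.imread("pics/w_rack_raw.png")
m=np.zeros((600,800,3),np.uint8)
a=crop(t,235,145,95,148,4); m[:592,:380]=a
b=crop(t,50,155,80,65,5); m[:325,390:790]=b
cv2.imwrite("pics/m2.png",m)
```

```text
(no output)
```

View pics/m2.png

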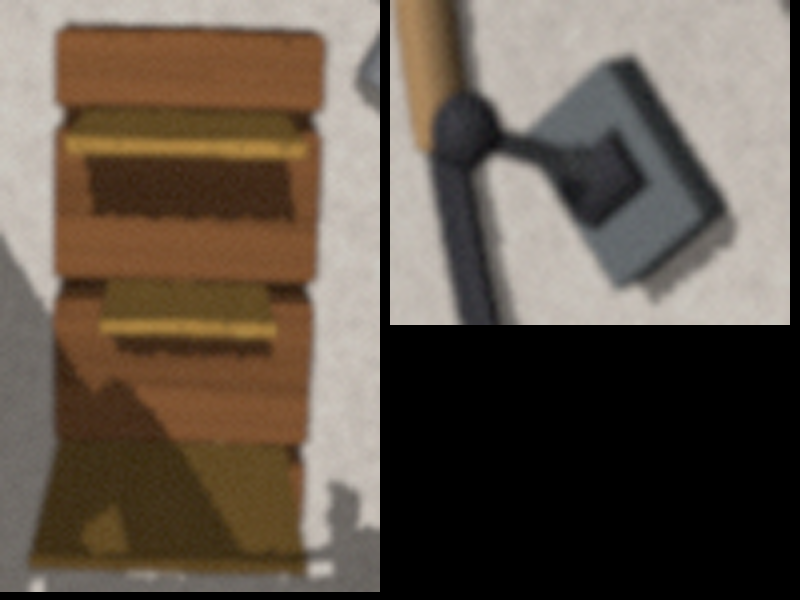

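Run:
```python
from h import *; import pickle
c=pickle.load(open("pics/w_rack.cam","rb"))
def px(L): return (np.array(L,float)+.5)/4-.5+[235,145]
def mm(L,z): return np.array([[a/1000,b/1000,z] for a,b in L])
L=[(-97.5,-50),(-97.5,50),(-69,-50),(-69,50),(-4,-50),(-4,50),(4,-50),(4,50),(61,-50),(61,50)]
U=[(57,28),(323,34),(56,106),(323,110),(57,277),(316,279),(57,297),(312,297),(58,441),(308,443)]
r,e=fit([(c,mm(L,.055),px(U))],[.526,.3,-.15]); print("rack",r.round(4),np.degrees(r[2]).round(2),e)
for n,w,h,U in [("L",90,155,[(32,553),(302,560),(30,567),(305,573)]),("M",75,130,[(67,138),(305,140),(67,152),(307,157)]),("S",60,105,[(100,320),(275,324),(100,333),(275,339)])]:
    P=mm([(-2.5,-w/2),(-2.5,w/2),(2.5,-w/2),(2.5,w/2)],h/1000)
    p,e=fit([(c,P,px(U))],[.526,.3,-.15]); print(n,p.round(4),np.degrees(p[2]).round(2),e.round(2))
for g in (.065,0,-.065): print(loc(r,[g,0,0]).round(4))
# valve: block corners & ball
def pv(u,v): return ((u-390+.5)/5-.5+50,(v+.5)/5-.5+155)
for u,v,z in [(535,125,.025),(612,62,.025),(703,208,.025),(620,285,.025),(600,180,.03),(465,130,.09)]: print(z,at(c,pv(u,v),z).round(4))
```

```text
rack [ 0.5295  0.3034 -0.155 ] -8.88 0.8045303092724921
L [ 0.5928  0.288  -0.1662] -9.52 0.94
M [ 0.4657  0.3122 -0.1554] -8.9 0.37
S [ 0.5307  0.3035 -0.171 ] -9.8 0.21
[[0.5938 0.2933 0.    ]]
[[0.5295 0.3034 0.    ]]
[[0.4653 0.3134 0.    ]]
0.025 [ 0.4188 -0.0459  0.025 ]
0.025 [ 0.4034 -0.0066  0.025 ]
0.025 [0.4599 0.0191 0.025 ]
0.025 [ 0.4814 -0.0234  0.025 ]
0.03 [ 0.4428 -0.0185  0.03  ]
0.09 [ 0.4141 -0.0282  0.09  ]
```

>>> arm_command(
  targets=[
    [-0.222,-0.706,-0.2,0.25],
    [-0.222,-0.706,-0.2,0.25],
    [-0.222,-0.706,-0.2,0.25],
    [-0.222,-0.706,-0.2,0.25],
    [-0.222,-0.706,-0.2,0.25],
    [-0.222,-0.706,-0.2,0.25],
    [-0.222,-0.706,-0.2,0.25],
    [-0.222,-0.706,-0.2,0.25],
  ],
  claw=1,
)

```text
time: 1.87
tool_pos: [0.3801, 0.0076, 0.2629]
ee_rot: [3.141, 0.0, -2.753]
wrist_force: [0.7, -0.3, -0.4]
width: 0.0441
finger_force: 0.0
```

>>> arm_command(
  targets=[
    [-0.03,-0.08,-0.03,0],
    [-0.03,-0.08,-0.03,0],
    [-0.03,-0.08,-0.03,0],
  ],
)

```text
time: 2.12
tool_pos: [0.3654, -0.0328, 0.2477]
ee_rot: [3.14, -0.002, -2.76]
wrist_force: [0.6, 1.1, 0.2]
width: 0.0243
finger_force: 0.0
```

```bash
python3 snap.py w_valve
python3 - <<'E'
from h import *
t=cv2.imread("pics/w_valve_raw.png")
cv2.imwrite("pics/m3.png",crop(t,130,0,280,300,2))
E
```

```text
2.12 [ 0.3654 -0.0328  0.2477] [ 1.7989e+02 -9.0000e-02 -1.5811e+02] [0.6 1.1 0.2]
```

View pics/m3.png

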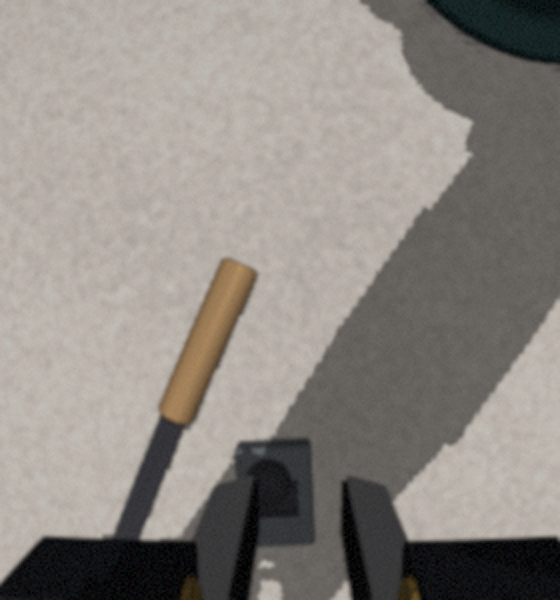

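The zoomed wrist view shows the valve block at (275,490), nearly square to the tool, with the lever ball at (268,484). I'll triangulate the ball with the earlier picture.

Run:
```python
from h import *; import pickle
a=pickle.load(open("pics/w_rack.cam","rb")); b=pickle.load(open("pics/w_valve.cam","rb"))
def pv(u,v): return ((u-390+.5)/5-.5+50,(v+.5)/5-.5+155)
def pb(u,v): return (u/2+130,v/2)
(o1,d1),(o2,d2)=ray(a,pv(465,130)),ray(b,pb(268,484))
s=np.linalg.lstsq(np.c_[d1,-d2],o2-o1,rcond=None)[0]; print((o1+d1*s[0]).round(4),(o2+d2*s[1]).round(4))
for p in [(236,446),(308,439),(314,541),(244,545)]: print(at(b,pb(*p),.03).round(4))
for i in ("top",): print(proj(cam(i),[[.409,-.027,.09]]))
```

```text
[ 0.4141 -0.0314  0.0859] [ 0.4148 -0.0317  0.0861]
[ 0.4172 -0.0552  0.03  ]
[ 0.396  -0.0146  0.03  ]
[0.4591 0.0154 0.03  ]
[ 0.4793 -0.0266  0.03  ]
[[303.51011935 251.18356309]]
```

>>> arm_command(
  targets=[
    [0.029,-0.03,-0.35,0.025],
    [0.029,-0.03,-0.35,0.025],
    [0.029,-0.03,-0.35,0.025],
    [0.029,-0.03,-0.35,0.025],
    [0.029,-0.03,-0.35,0.025],
    [0.029,-0.03,-0.35,0.025],
  ],
)

```text
time: 2.67
tool_pos: [0.3796, -0.0452, 0.0714]
ee_rot: [3.136, -0.005, -2.701]
wrist_force: [0.1, 1.2, -0.5]
width: 0.0005
finger_force: 0.0
```

>>> arm_command(
  targets=[
    [0.013,0.006,0,0],
    [0.026,0.012,0,0],
    [0.039,0.018,0,0],
    [0.052,0.024,0,0],
    [0.065,0.031,0,0],
    [0.078,0.037,0,0],
    [0.092,0.043,0,0],
    [0.105,0.049,0,0],
  ],
)

```text
time: 3.33
tool_pos: [0.4349, -0.0228, 0.0742]
ee_rot: [3.142, 0.0, -2.704]
wrist_force: [-1.0, -0.8, 0.6]
width: 0.0007
finger_force: 0.5
```

>>> arm_command(
  targets=[
    [0.009,0.004,0,0],
    [0.018,0.008,0,0],
    [0.027,0.012,0,0],
    [0.036,0.017,0,0],
  ],
)

```text
time: 3.67
tool_pos: [0.4519, -0.0145, 0.0735]
ee_rot: [3.141, -0.001, -2.705]
wrist_force: [-0.8, -1.0, -0.9]
width: 0.0005
finger_force: 0.7
```

>>> arm_command(
  targets=[
    [0.007,0.0033,0,0],
    [0.014,0.0066,0,0],
    [0.018,0.0085,0,0],
  ],
)

```text
time: 3.92
tool_pos: [0.4545, -0.0132, 0.0734]
ee_rot: [3.14, -0.018, -2.704]
wrist_force: [-21.4, -10.0, 11.7]
width: 0.0004
finger_force: 11.6
```

>>> arm_command(
  targets=[
    [0.005,0.0023,0,0],
    [0.01,0.0046,0,0],
    [0.01,0.0046,0,0],
  ],
)

```text
time: 4.17
tool_pos: [0.4547, -0.0131, 0.0734]
ee_rot: [3.14, -0.03, -2.705]
wrist_force: [-30.5, -13.1, 18.5]
width: 0.0001
finger_force: 16.5
```

>>> arm_command(
  targets=[
    [-0.08,-0.038,0,0],
    [-0.08,-0.038,0,0],
    [-0.08,-0.038,0.4,-0.283],
    [-0.08,-0.038,0.4,-0.283],
    [-0.08,-0.038,0.4,-0.283],
    [-0.08,-0.038,0.4,-0.283],
    [-0.08,-0.038,0.4,-0.283],
    [-0.08,-0.038,0.4,-0.283],
  ],
  claw=0,
)

```text
time: 4.83
tool_pos: [0.4296, -0.0274, 0.2831]
ee_rot: [3.141, 0.017, 2.984]
wrist_force: [0.3, -0.4, 0.9]
width: 0.0503
finger_force: 0.0
```

>>> arm_command(
  targets=[
    [0.352,0.639,0,0],
    [0.352,0.639,0,0],
    [0.352,0.639,0,0],
    [0.352,0.639,0,0],
    [0.352,0.639,0,0],
    [0.352,0.639,0,0],
    [0.352,0.639,0,0],
    [0.352,0.639,0,0],
  ],
)

```text
time: 5.5
tool_pos: [0.5877, 0.2674, 0.2736]
ee_rot: [3.141, 0.001, 2.987]
wrist_force: [1.1, -0.6, 0.9]
width: 0.0938
finger_force: 0.0
```

>>> arm_command(
  targets=[
    [0.04,0.07,0,0],
    [0.04,0.07,0,0],
    [0.04,0.07,0,0],
    [0.04,0.07,0,0],
  ],
)

```text
time: 5.83
tool_pos: [0.6069, 0.2999, 0.2732]
ee_rot: [-3.141, -0.001, 2.987]
wrist_force: [0.4, -0.9, 0.1]
width: 0.0941
finger_force: 0.0
```

```bash
python3 snap.py w_L
python3 - <<'E'
from h import *
t=cv2.imread("pics/w_L_raw.png")
cv2.imwrite("pics/m4.png",crop(t,180,80,200,150,4))
E
```

```text
5.83 [0.6069 0.2999 0.2732] [-1.7997e+02 -5.0000e-02  1.7113e+02] [ 0.4 -0.9  0.1]
```

View pics/m4.png

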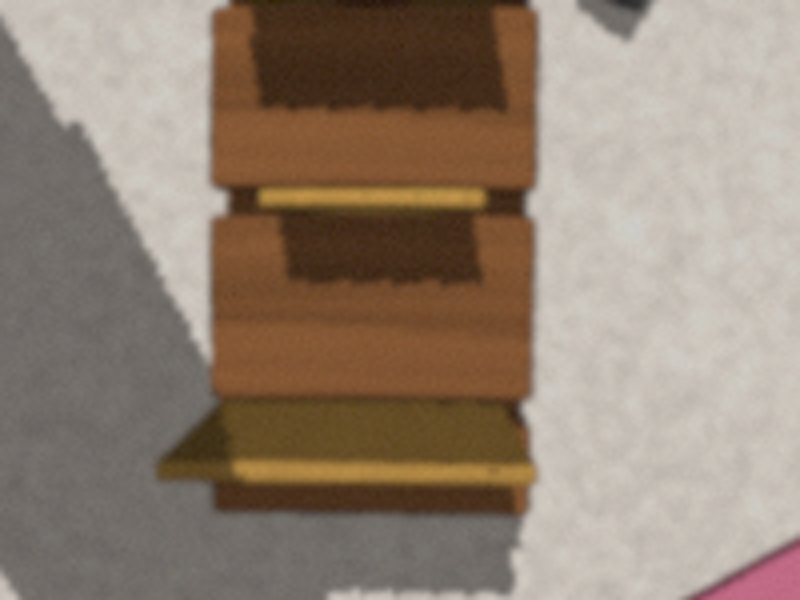

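The crop shows the large plate's top edge from (158,468) to (533,474) and the small plate's from (259,197) to (486,197).

Run:
```python
from h import *; import pickle
c=pickle.load(open("pics/w_L.cam","rb"))
def px(L): return (np.array(L,float)+.5)/4-.5+[180,80]
def mm(L,z): return np.array([[a/1000,b/1000,z] for a,b in L])
L=[(-4,-50),(-4,50),(4,-50),(4,50),(61,-50),(61,50),(97.5,-50),(97.5,50)]
U=[(214,184),(535,186),(214,214),(533,216),(215,395),(530,397),(216,511),(524,513)]
r,e=fit([(c,mm(L,.055),px(U))],[.526,.3,-.15]); print("rack",r.round(4),np.degrees(r[2]).round(2),e)
for n,w,h,U in [("L",90,155,[(158,459),(533,464),(158,478),(533,484)]),("S",60,105,[(259,187),(486,187),(259,207),(486,207)])]:
    P=mm([(-2.5,-w/2),(-2.5,w/2),(2.5,-w/2),(2.5,w/2)],h/1000)
    p,e=fit([(c,P,px(U))],[.526,.3,-.15]); print(n,p.round(4),np.degrees(p[2]).round(2),e.round(2))
    u=px(U); print("width", np.linalg.norm(at(c,u[1],h/1000)-at(c,u[0],h/1000)))
for g in (.065,0,-.065): print(loc(r,[g,0,0]).round(4))
o=robot.get_obs(); print(o["tool_pos"].round(4),np.degrees(o["ee_rot"]))
```

```text
rack [ 0.5295  0.3028 -0.1643] -9.41 0.8935044807330723
L [ 0.5934  0.288  -0.1706] -9.78 0.81
width 0.08771725851752568
S [ 0.5304  0.3035 -0.1583] -9.07 0.12
width 0.06004719496848438
[[0.5936 0.2922 0.    ]]
[[0.5295 0.3028 0.    ]]
[[0.4653 0.3135 0.    ]]
[0.6068 0.2992 0.2746] [1.79979851e+02 4.09404993e-02 1.71070187e+02]
```

>>> arm_command(
  targets=[
    [-0.027,-0.023,-0.1,-0.005],
    [-0.027,-0.023,-0.2,-0.005],
    [-0.027,-0.023,-0.2,-0.005],
    [-0.027,-0.023,-0.2,-0.005],
  ],
)

```text
time: 6.22
tool_pos: [0.5898, 0.2854, 0.169]
ee_rot: [-3.137, -0.008, 2.974]
wrist_force: [-0.5, -0.4, -0.9]
width: 0.094
finger_force: 0.0
```

Run:
```python
from h import *
o=robot.get_obs(); print(o["tool_pos"].round(4),np.degrees(o["ee_rot"]).round(2))
```

```text
[0.5898 0.2854 0.169 ] [-179.72   -0.47  170.38]
```

>>> arm_command(
  targets=[
    [0,0,0,0],
    [0,0,0,0],
    [0,0,0,0],
    [0,0,0,0],
  ],
)

```text
time: 6.55
tool_pos: [0.5947, 0.2887, 0.1776]
ee_rot: [3.139, 0.005, 2.975]
wrist_force: [0.0, -1.0, -0.3]
width: 0.0938
finger_force: 0.0
```

>>> arm_command(
  targets=[
    [-0.002,-0.001,-0.01,0],
    [-0.002,-0.001,-0.025,0],
    [-0.002,-0.001,-0.04,0],
    [-0.002,-0.001,-0.055,0],
    [-0.002,-0.001,-0.055,0],
  ],
)

```text
time: 6.97
tool_pos: [0.591, 0.2874, 0.1431]
ee_rot: [-3.139, -0.005, 2.976]
wrist_force: [-0.8, -0.0, -0.2]
width: 0.0941
finger_force: 0.1
```

>>> arm_command(
  targets=[
    [0,0,-0.015,0],
    [0,0,-0.03,0],
    [0,0,-0.045,0],
    [0,0,-0.06,0],
    [0,0,-0.06,0],
    [0,0,-0.06,0],
  ],
)

```text
time: 7.47
tool_pos: [0.5919, 0.2877, 0.1155]
ee_rot: [-3.141, -0.002, 2.976]
wrist_force: [-0.5, -0.3, -0.5]
width: 0.0939
finger_force: 0.0
```

>>> arm_command(
  targets=[
    [0,0,0,0],
    [0,0,0,0],
    [0,0,0,0],
    [0,0,0,0],
    [0,0,0,0],
  ],
  claw=1,
)

```text
time: 7.88
tool_pos: [0.5925, 0.2882, 0.1168]
ee_rot: [3.141, 0.0, 2.976]
wrist_force: [0.6, 1.4, -2.5]
width: 0.0897
finger_force: 30.0
```

>>> arm_command(
  targets=[
    [0,0,0.02,0],
    [0,0,0.05,0],
    [0,0,0.08,0],
    [0,0,0.11,0],
    [0,0,0.15,0],
    [0,0,0.2,0],
    [0,0,0.26,0],
    [0,0,0.32,0],
  ],
)

```text
time: 8.55
tool_pos: [0.5915, 0.287, 0.2764]
ee_rot: [-3.139, -0.003, 2.975]
wrist_force: [-0.7, -0.1, -4.5]
width: 0.0898
finger_force: 30.0
```

Run:
```python
from h import *
t=cv2.imread("pics/top0_raw.png"); s=cv2.imread("pics/scene0_raw.png")
m=np.zeros((600,800,3),np.uint8)
m[:360,:330]=crop(t,255,108,55,60,6)
m[:600,340:800]=crop(s,205,215,92,120,5)[:600,:460]
cv2.imwrite("pics/m5.png",m)
o=robot.get_obs(); print(o["tool_pos"].round(4),o["finger_force"])
```

```text
[0.5915 0.287  0.2764] 29.978928565979004
```

View pics/m5.png

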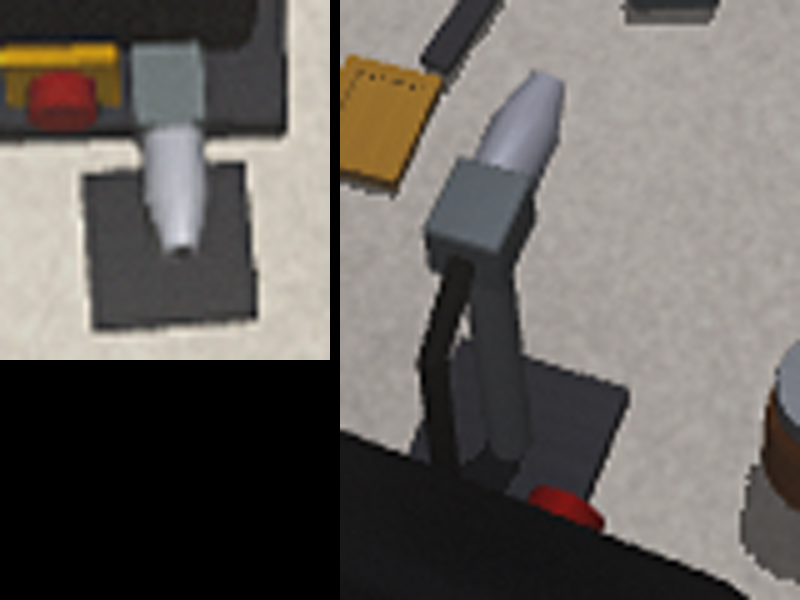

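The left half shows the nozzle mouth at (181,248) with foot corners (93,328), (256,320), (244,162) and (83,173). In the scene half, the mouth is at about (548,77).

Run:
```python
from h import *
ct,cs=cam("top"),cam("scene")
pt=lambda L:(np.array(L,float)+.5)/6-.5+[255,108]
ps=lambda L:(np.array(L,float)-[340,0]+.5)/5-.5+[205,215]
m=[[0,0,.21]]
for zf in (.006,.012):
    F=[[.03,.045,zf],[.03,-.045,zf],[.12,-.045,zf],[.12,.045,zf]]
    r,e=fit([(ct,m,pt([(181,249)])),(cs,m,ps([(548,77)])),(ct,F,pt([(93,328),(256,320),(244,162),(83,173)]))],[.68,.02,.05]); print(r.round(4),np.degrees(r[2]).round(2),e)
    r,e=fit([(ct,F,pt([(93,328),(256,320),(244,162),(83,173)]))],[.68,.02,.05]); print(" foot",r.round(4),np.degrees(r[2]).round(2),e)
(o1,d1),(o2,d2)=ray(ct,pt((181,249))),ray(cs,ps((548,77)))
s=np.linalg.lstsq(np.c_[d1,-d2],o2-o1,rcond=None)[0]; print((o1+d1*s[0]).round(4),(o2+d2*s[1]).round(4))
```

```text
[0.6776 0.0223 0.0498] 2.86 0.3807877868670928
 foot [0.6782 0.0232 0.0426] 2.44 0.2282017681510225
[0.6763 0.0221 0.0515] 2.95 0.3678640400157123
 foot [0.676  0.0232 0.0426] 2.44 0.28011620732101444
[0.6772 0.0221 0.2131] [0.6771 0.0222 0.2131]
```

>>> arm_command(
  targets=[
    [0.026,-0.536,-0.07,0.102],
    [0.026,-0.536,-0.07,0.102],
    [0.026,-0.536,-0.07,0.102],
    [0.026,-0.536,-0.07,0.102],
    [0.026,-0.536,-0.07,0.102],
    [0.026,-0.536,-0.07,0.102],
    [0.026,-0.536,-0.07,0.102],
    [0.026,-0.536,-0.07,0.102],
  ],
)

```text
time: 9.22
tool_pos: [0.6043, 0.0137, 0.2398]
ee_rot: [-3.138, -0.005, -3.102]
wrist_force: [-0.0, 0.9, -5.2]
width: 0.0897
finger_force: 30.0
```

>>> arm_command(
  targets=[
    [0.02,0,0,0],
    [0.04,0,0,0],
    [0.04,0,0,0],
    [0.04,0,0,0],
    [0.04,0,0,0],
    [0.04,0,0,0],
    [0.04,0,0,0],
    [0.04,0,0,0],
  ],
)

```text
time: 9.88
tool_pos: [0.625, 0.0201, 0.2418]
ee_rot: [3.142, 0.0, -3.094]
wrist_force: [-0.5, -0.2, -6.0]
width: 0.0898
finger_force: 30.0
```

```bash
python3 snap.py w_n1
python3 - <<'E'
from h import *
t=cv2.imread("pics/w_n1_raw.png"); s=robot.snapshot("scene")[...,::-1]
m=np.zeros((600,800,3),np.uint8)
m[:360,:480]=crop(t,180,180,240,180,2); m[:400,480:800]=crop(s,180,160,160,200,2)
cv2.imwrite("pics/m6.png",m)
o=robot.get_obs(); print(o["tool_pos"].round(4),o["finger_force"],np.degrees(o["ee_rot"]).round(2))
E
```

```text
9.88 [0.625  0.0201 0.2418] [ 180.      0.   -177.25] [-0.5 -0.2 -6. ]
[0.6251 0.02   0.2418] 29.981566071510315 [-1.8000e+02  1.0000e-02 -1.7726e+02]
```

View pics/m6.png

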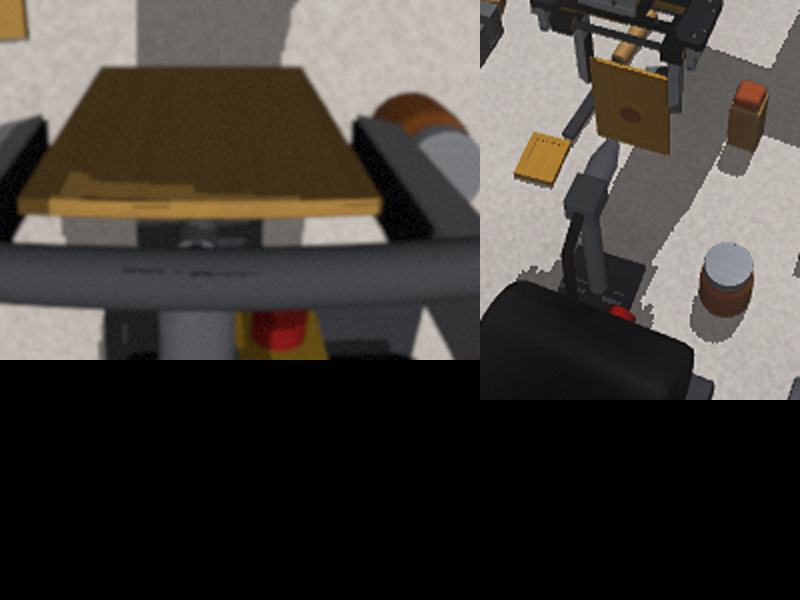

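The picture shows the plate square in front of the nozzle: mouth at (198,243) and plate top edge centred at (200,205). The scene half shows the medallion face toward the nozzle. Hold the face here.

>>> arm_command(
  targets=[
    [0,0,0,0],
    [0,0,0,0],
    [0,0,0,0],
    [0,0,0,0],
    [0,0,0,0],
    [0,0,0,0],
    [0,0,0,0],
    [0,0,0,0],
  ],
)

```text
time: 10.65
tool_pos: [0.6254, 0.0198, 0.2415]
ee_rot: [3.142, -0.0, -3.094]
wrist_force: [-1.1, 0.7, -5.4]
width: 0.09
finger_force: 30.0
```

>>> arm_command(
  targets=[
    [0,0,0,0],
    [0,0,0,0],
    [0,0,0,0],
    [0,0,0,0],
    [0,0,0,0],
    [0,0,0,0],
    [0,0,0,0],
    [0,0,0,0],
  ],
)

```text
time: 11.32
tool_pos: [0.6254, 0.0198, 0.2416]
ee_rot: [3.142, 0.0, -3.094]
wrist_force: [-0.7, -0.4, -5.5]
width: 0.0895
finger_force: 30.0
```

>>> arm_command(
  targets=[
    [0,0,0,0],
    [0,0,0,0],
    [0,0,0,0],
    [0,0,0,0],
    [0,0,0,0],
    [0,0,0,0],
    [0,0,0,0],
    [0,0,0,0],
  ],
)

```text
time: 11.98
tool_pos: [0.6254, 0.0199, 0.2416]
ee_rot: [3.141, 0.0, -3.094]
wrist_force: [-0.0, -0.5, -5.1]
width: 0.09
finger_force: 30.0
```

>>> arm_command(
  targets=[
    [0,0,0,0],
    [0,0,0,0],
    [0,0,0,0],
    [0,0,0,0],
    [0,0,0,0],
    [0,0,0,0],
  ],
)

```text
time: 12.48
tool_pos: [0.6254, 0.0199, 0.2416]
ee_rot: [3.141, 0.0, -3.094]
wrist_force: [0.3, 0.1, -4.2]
width: 0.0896
finger_force: 30.0
```

Run:
```python
from h import *; import pickle
from scipy.optimize import least_squares
c=pickle.load(open("pics/w_n1.cam","rb"))
T=c[3]@np.linalg.inv(np.array(robot.camera_info("wrist")["T_tool_cam"]))
# plate in tool frame: params x offset, y off, tilt about tool y, top z
px=lambda L:np.array(L,float)/2+[180,180]
U=px([(20,196),(381,196),(103,67),(303,67)])
def pts(p):
    L=[]
    for zz in (0,.14):
        for y in (-.045,.045):
            L.append([p[0]+.0025+np.sin(p[2])*zz, p[1]+y, p[3]+np.cos(p[2])*zz])
    L=np.array(L); return L@T[:3,:3].T+T[:3,3]
f=lambda p:(proj(c,pts(p))-U).ravel()
r=least_squares(f,[0,0,0,-.038]); print(r.x.round(4),np.degrees(r.x[2]),r.fun.round(1))
```

```text
[-0.0026 -0.0001 -0.005  -0.0349] -0.28666438908547903 [ 0.6  0.1  0.8 -0.  -0.9 -0.  -1.5 -0. ]
```

>>> arm_command(
  targets=[
    [-0.1,0,0,0],
    [-0.1,0,0,-0.75],
    [-0.1,0,0,-0.75],
    [-0.1,0,0,-0.75],
    [-0.1,0,0,-0.75],
    [-0.1,0,0,-0.75],
    [-0.1,0,0,-0.75],
    [-0.1,0,0,-0.75],
  ],
)

```text
time: 13.15
tool_pos: [0.5753, 0.0199, 0.2417]
ee_rot: [3.141, 0.0, 2.308]
wrist_force: [-0.0, -0.6, -5.5]
width: 0.0895
finger_force: 30.0
```

>>> arm_command(
  targets=[
    [0,0,0,-0.332],
    [0,0,0,-0.332],
    [0,0,0,-0.332],
    [0,0,0,-0.332],
    [0,0,0,-0.332],
    [0,0,0,-0.332],
    [0,0,0,-0.332],
    [0,0,0,-0.332],
  ],
)

```text
time: 13.82
tool_pos: [0.5753, 0.0199, 0.2417]
ee_rot: [3.141, -0.0, 1.621]
wrist_force: [0.2, -0.6, -5.8]
width: 0.0897
finger_force: 30.0
```

>>> arm_command(
  targets=[
    [0.03,0.004,0,0],
    [0.055,0.004,0,0],
    [0.075,0.004,0,0],
    [0.085,0.004,0,0],
    [0.093,0.004,0,0],
    [0.093,0.004,0,0],
    [0.093,0.004,0,0],
    [0.093,0.004,0,0],
  ],
)

```text
time: 14.48
tool_pos: [0.6214, 0.0219, 0.2417]
ee_rot: [-3.141, -0.0, 1.619]
wrist_force: [-0.4, 0.2, -4.7]
width: 0.0898
finger_force: 30.0
```

>>> arm_command(
  targets=[
    [0,0,0,0],
    [0,0,0,0],
    [0,0,0,0],
    [0,0,0,0],
    [0,0,0,0],
    [0,0,0,0],
    [0,0,0,0],
    [0,0,0,0],
  ],
)

```text
time: 15.15
tool_pos: [0.6218, 0.0219, 0.2416]
ee_rot: [3.142, -0.0, 1.619]
wrist_force: [-0.3, 0.2, -4.9]
width: 0.0896
finger_force: 30.0
```

```bash
python3 snap.py w_n2
python3 - <<'E'
from h import *
t=cv2.imread("pics/w_n2_raw.png"); s=robot.snapshot("scene")[...,::-1]
m=np.zeros((600,800,3),np.uint8)
m[:360,:480]=crop(t,160,150,240,180,2); m[:440,480:800]=crop(s,210,170,80,110,4)
m[360:560,:300]=crop(s,240,170,60,40,5)
cv2.imwrite("pics/m7.png",m)
E
```

```text
15.15 [0.6218 0.0219 0.2416] [180.    -0.    92.76] [-0.3  0.2 -4.9]
```

View pics/m7.png

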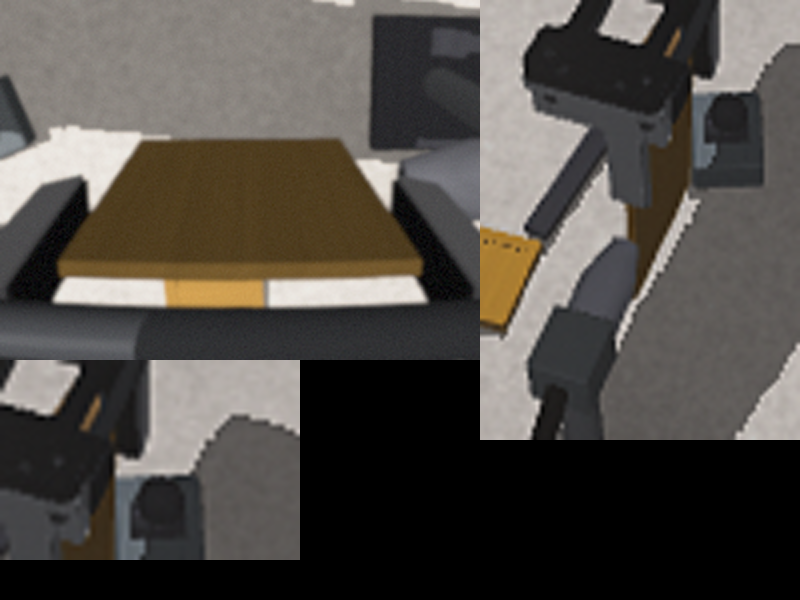

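The picture shows the edge just short of the mouth (mouth at scene half (628,243)) without contact, and the valve lever ball leaning toward open. Hold here. I'll also pause with the edge itself 5 cm away, to cover both readings of the distance.

>>> arm_command(
  targets=[
    [0,0,0,0],
    [0,0,0,0],
    [0,0,0,0],
    [0,0,0,0],
    [0,0,0,0],
    [0,0,0,0],
    [0,0,0,0],
    [0,0,0,0],
  ],
)

```text
time: 15.92
tool_pos: [0.6218, 0.0219, 0.2416]
ee_rot: [3.142, 0.0, 1.619]
wrist_force: [-0.7, -0.1, -5.5]
width: 0.0899
finger_force: 30.0
```

>>> arm_command(
  targets=[
    [0,0,0,0],
    [0,0,0,0],
    [0,0,0,0],
    [0,0,0,0],
    [0,0,0,0],
    [0,0,0,0],
    [0,0,0,0],
    [0,0,0,0],
  ],
)

```text
time: 16.58
tool_pos: [0.6219, 0.0219, 0.2416]
ee_rot: [3.141, 0.0, 1.619]
wrist_force: [0.0, 0.1, -5.8]
width: 0.0899
finger_force: 30.0
```

>>> arm_command(
  targets=[
    [0,0,0,0],
    [0,0,0,0],
    [0,0,0,0],
    [0,0,0,0],
    [0,0,0,0],
    [0,0,0,0],
    [0,0,0,0],
    [0,0,0,0],
  ],
)

```text
time: 17.25
tool_pos: [0.6219, 0.0219, 0.2416]
ee_rot: [3.141, -0.0, 1.619]
wrist_force: [-0.2, -0.7, -5.5]
width: 0.0893
finger_force: 30.0
```

>>> arm_command(
  targets=[
    [-0.04,0,0,0],
    [-0.08,-0.004,0,0],
    [-0.08,-0.004,0,0],
    [-0.08,-0.004,0,0],
    [-0.08,-0.004,0,0],
    [-0.08,-0.004,0,0],
    [-0.08,-0.004,0,0],
    [-0.08,-0.004,0,0],
  ],
)

```text
time: 17.92
tool_pos: [0.5823, 0.0199, 0.2414]
ee_rot: [-3.142, -0.0, 1.619]
wrist_force: [-0.0, -0.1, -4.7]
width: 0.0898
finger_force: 30.0
```

>>> arm_command(
  targets=[
    [0,0,0,0],
    [0,0,0,0],
    [0,0,0,0],
    [0,0,0,0],
    [0,0,0,0],
    [0,0,0,0],
    [0,0,0,0],
    [0,0,0,0],
  ],
)

```text
time: 18.58
tool_pos: [0.5819, 0.0199, 0.2416]
ee_rot: [3.141, 0.0, 1.619]
wrist_force: [0.5, -0.1, -6.1]
width: 0.0895
finger_force: 30.0
```

>>> arm_command(
  targets=[
    [0,0,0,0],
    [0,0,0,0],
    [0,0,0,0],
    [0,0,0,0],
    [0,0,0,0],
    [0,0,0,0],
    [0,0,0,0],
    [0,0,0,0],
  ],
)

```text
time: 19.25
tool_pos: [0.5819, 0.0198, 0.2416]
ee_rot: [3.141, 0.0, 1.619]
wrist_force: [-0.3, 0.2, -5.3]
width: 0.0895
finger_force: 30.0
```

>>> arm_command(
  targets=[
    [0,0,0,0],
    [0,0,0,0],
    [0,0,0,0],
    [0,0,0,0],
    [0,0,0,0],
  ],
)

```text
time: 19.67
tool_pos: [0.5819, 0.0198, 0.2416]
ee_rot: [3.141, 0.0, 1.619]
wrist_force: [0.3, 1.0, -5.0]
width: 0.0897
finger_force: 30.0
```

>>> arm_command(
  targets=[
    [0,0,0,-0.4],
    [0,0,0,-0.4],
    [0,0,0,-0.4],
    [0,0,0,-0.4],
    [0,0,0,-0.4],
    [0,0,0,-0.4],
    [0,0,0,-0.4],
    [0,0,0,-0.4],
  ],
)

```text
time: 20.33
tool_pos: [0.5819, 0.0198, 0.2416]
ee_rot: [3.141, -0.0, 0.78]
wrist_force: [-0.1, 0.5, -4.5]
width: 0.0898
finger_force: 30.0
```

>>> arm_command(
  targets=[
    [0,0,0,-0.35],
    [0,0,0,-0.35],
    [0,0,0,-0.35],
    [0,0,0,-0.35],
    [0,0,0,-0.35],
    [0,0,0,-0.35],
    [0,0,0,-0.35],
    [0,0,0,-0.35],
  ],
)

```text
time: 21.0
tool_pos: [0.5819, 0.0198, 0.2416]
ee_rot: [3.141, -0.0, 0.052]
wrist_force: [0.8, 0.3, -4.9]
width: 0.0899
finger_force: 30.0
```

>>> arm_command(
  targets=[
    [0.03,0,0,-0.003],
    [0.06,0,0,-0.003],
    [0.08,0,0,-0.003],
    [0.092,0,0,-0.003],
    [0.092,0,0,-0.003],
    [0.092,0,0,-0.003],
    [0.092,0,0,-0.003],
    [0.092,0,0,-0.003],
  ],
)

```text
time: 21.67
tool_pos: [0.6274, 0.0199, 0.2419]
ee_rot: [3.141, 0.0, 0.042]
wrist_force: [-0.7, -0.5, -5.6]
width: 0.0894
finger_force: 30.0
```

>>> arm_command(
  targets=[
    [0,0,0,0],
    [0,0,0,0],
    [0,0,0,0],
    [0,0,0,0],
    [0,0,0,0],
    [0,0,0,0],
    [0,0,0,0],
    [0,0,0,0],
  ],
)

```text
time: 22.33
tool_pos: [0.6279, 0.0199, 0.2415]
ee_rot: [3.142, 0.0, 0.042]
wrist_force: [0.2, 0.2, -4.9]
width: 0.0897
finger_force: 30.0
```

>>> arm_command(
  targets=[
    [0,0,0,0],
    [0,0,0,0],
    [0,0,0,0],
    [0,0,0,0],
    [0,0,0,0],
    [0,0,0,0],
    [0,0,0,0],
    [0,0,0,0],
  ],
)

```text
time: 23.0
tool_pos: [0.6279, 0.0199, 0.2416]
ee_rot: [3.141, 0.0, 0.042]
wrist_force: [-0.1, -0.1, -5.5]
width: 0.0898
finger_force: 30.0
```

>>> arm_command(
  targets=[
    [0,0,0,0],
    [0,0,0,0],
    [0,0,0,0],
    [0,0,0,0],
    [0,0,0,0],
    [0,0,0,0],
    [0,0,0,0],
    [0,0,0,0],
  ],
)

```text
time: 23.67
tool_pos: [0.6279, 0.0199, 0.2416]
ee_rot: [3.141, 0.0, 0.042]
wrist_force: [-0.0, 0.0, -4.9]
width: 0.0897
finger_force: 30.0
```

>>> arm_command(
  targets=[
    [0,0,0,0],
    [0,0,0,0],
    [0,0,0,0],
    [0,0,0,0],
    [0,0,0,0],
  ],
)

```text
time: 24.08
tool_pos: [0.6279, 0.0199, 0.2416]
ee_rot: [3.141, 0.0, 0.042]
wrist_force: [0.3, -0.1, -5.1]
width: 0.09
finger_force: 30.0
```

>>> arm_command(
  targets=[
    [-0.08,0,0,0],
    [-0.16,0,0.04,0],
    [-0.16,0,0.08,0],
    [-0.16,0,0.08,0],
  ],
)

```text
time: 24.42
tool_pos: [0.5472, 0.02, 0.2858]
ee_rot: [3.141, -0.007, 0.042]
wrist_force: [2.8, -0.3, -2.9]
width: 0.0896
finger_force: 30.0
```

>>> arm_command(
  targets=[
    [-0.194,-0.7,0.03,0.033],
    [-0.194,-0.7,0.03,0.033],
    [-0.194,-0.7,0.03,0.033],
    [-0.194,-0.7,0.03,0.033],
    [-0.194,-0.7,0.03,0.033],
    [-0.194,-0.7,0.03,0.033],
    [-0.194,-0.7,0.03,0.033],
    [-0.194,-0.7,0.03,0.033],
  ],
)

```text
time: 25.08
tool_pos: [0.4587, -0.3035, 0.2952]
ee_rot: [3.141, -0.001, 0.111]
wrist_force: [2.0, -0.3, -5.3]
width: 0.0894
finger_force: 30.0
```

>>> arm_command(
  targets=[
    [-0.02,-0.06,0,0],
    [-0.02,-0.06,0,0],
    [-0.02,-0.06,0,0],
    [-0.02,-0.06,0,0],
    [-0.02,-0.06,0,0],
    [-0.02,-0.06,0,0],
  ],
)

```text
time: 25.58
tool_pos: [0.4496, -0.33, 0.2955]
ee_rot: [3.141, -0.001, 0.113]
wrist_force: [0.4, 0.0, -5.6]
width: 0.0896
finger_force: 30.0
```

```bash
python3 snap.py w_s1
```

```text
25.58 [ 0.4496 -0.33    0.2955] [ 1.7998e+02 -3.0000e-02  6.4700e+00] [ 0.4  0.  -5.6]
```

View pics/w_s1.png

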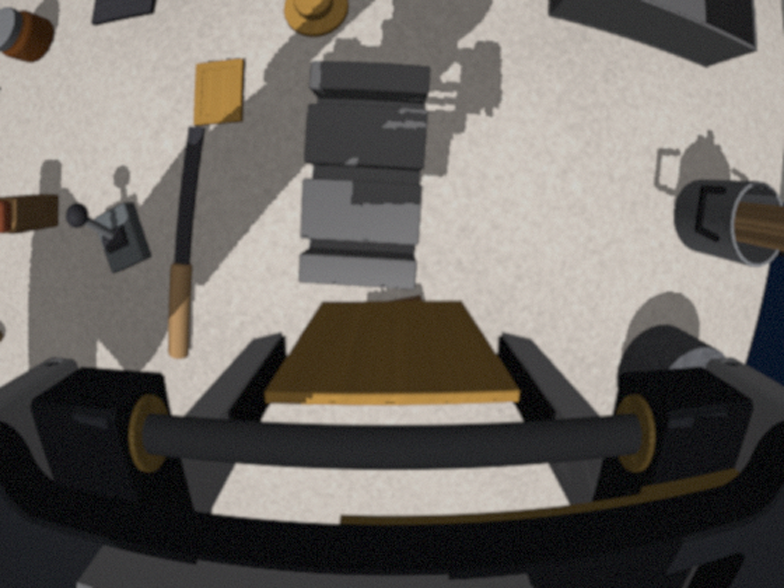

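The stand spans (300–430, 62–286) with its grooves visible. One zoom for accurate pixels.

Run:
```python
from h import *
t=cv2.imread("pics/w_s1_raw.png")
g=crop(t,205,36,110,174,3.4); g=np.clip(g.astype(float)*1.7,0,255).astype(np.uint8)
cv2.imwrite("pics/m8.png",g); print(g.shape)
```

```text
(592, 374, 3)
```

View pics/m8.png

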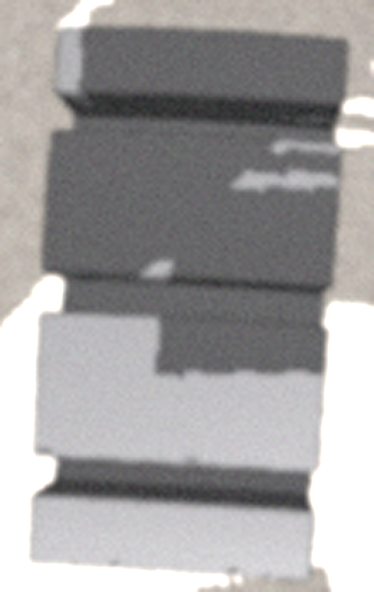

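```bash
cat > stand.py <<'E'
from h import *
def stand_fit(c,xs,U,x0): 
    L=[]; 
    for x in xs: L+=[[x/1000,.055,.06],[x/1000,-.055,.06]]
    return fit([(c,L,U)],x0)
E
python3 - <<'E'
from stand import *; import pickle
c=pickle.load(open("pics/w_s1.cam","rb"))
U=(np.array([(60,28),(348,40),(58,93),(340,106),(50,130),(345,138),(44,272),(332,288),(40,313),(326,330),(36,452),(318,467),(34,492),(312,508),(32,560),(308,577)],float)+.5)/3.4-.5+[205,36]
r,e=stand_fit(c,[105,77,63,7,-7,-63,-77,-105],U,[.524,-.334,.08]); print(r.round(4),np.degrees(r[2]).round(2),e)
for g in (.07,0,-.07): print(loc(r,[g,0,0]).round(4))
# plaque in hand from this view (front face is medallion? visible: plain back towards camera)
E
```

```text
[ 0.5301 -0.2957  0.0486] 2.78 1.0853049805370238
[[ 0.6001 -0.2923  0.    ]]
[[ 0.5301 -0.2957  0.    ]]
[[ 0.4602 -0.2991  0.    ]]
```

>>> arm_command(
  targets=[
    [0.08,0.02,0,-0.031],
    [0.16,0.04,0,-0.031],
    [0.24,0.06,0,-0.031],
    [0.305,0.075,0,-0.031],
    [0.305,0.075,-0.06,-0.031],
    [0.305,0.075,-0.12,-0.031],
    [0.305,0.075,-0.17,-0.031],
    [0.305,0.075,-0.21,-0.031],
  ],
)

```text
time: 26.3
tool_pos: [0.6015, -0.2916, 0.1869]
ee_rot: [-3.14, 0.003, 0.049]
wrist_force: [-0.5, -0.3, -5.7]
width: 0.0897
finger_force: 30.0
```

>>> arm_command(
  targets=[
    [0,0,0,0],
    [0,0,0,0],
    [0,0,0,0],
    [0,0,0,0],
    [0,0,0,0],
    [0,0,0,0],
  ],
)

```text
time: 26.8
tool_pos: [0.602, -0.294, 0.1926]
ee_rot: [3.139, -0.003, 0.046]
wrist_force: [0.1, -0.1, -5.7]
width: 0.0897
finger_force: 30.0
```

```bash
python3 snap.py w_s2
python3 - <<'E'
from h import *
t=cv2.imread("pics/w_s2_raw.png")
g=crop(t,180,120,200,170,3); s=robot.snapshot("scene")[...,::-1]
m=np.zeros((600,800,3),np.uint8); m[:510,:600]=np.clip(g*1.5,0,255); m[:400,600:]=np.clip(crop(s,110,120,100,200,2)*1.3,0,255)
cv2.imwrite("pics/m9.png",m)
E
```

```text
26.8 [ 0.602  -0.294   0.1926] [ 1.7988e+02 -1.7000e-01  2.6300e+00] [ 0.1 -0.1 -5.7]
```

View pics/m9.png

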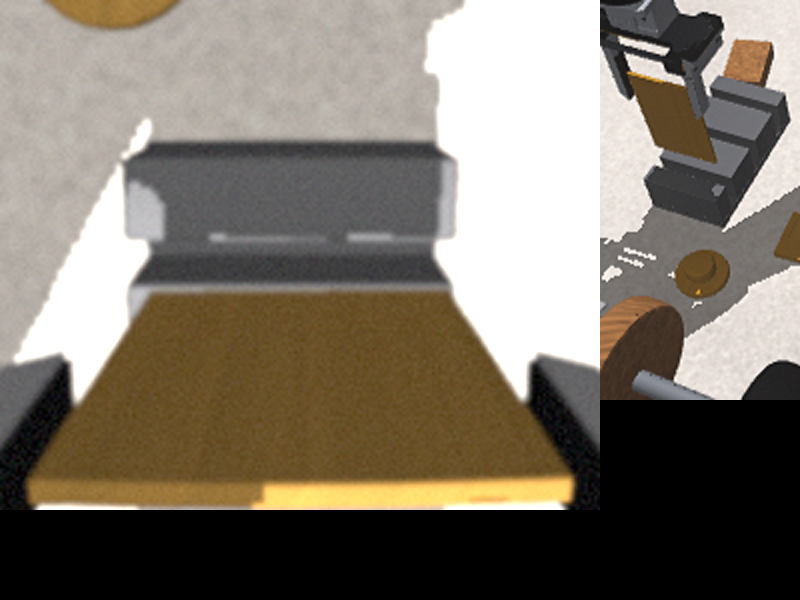

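The plate sits above the far groove, parallel to it. The plate's lower edge is at row 290, the far block's near edge at row 240, and the middle block's far edge at row 285. I'll compute the remaining offset properly.

Run:
```python
from stand import *; import pickle
from scipy.optimize import least_squares
c=pickle.load(open("pics/w_s2.cam","rb"))
px=lambda L:(np.array(L,float)+.5)/3-.5+[180,120]
T=c[3]@np.linalg.inv(np.array(robot.camera_info("wrist")["T_tool_cam"]))
U=px([(30,480),(572,480),(148,291),(452,291)])
def pts(p):
    L=[[p[0]+.0025+np.sin(p[2])*zz,p[1]+y,p[3]+np.cos(p[2])*zz] for zz in (0,.14) for y in (.045,-.045)]
    return np.array(L)@T[:3,:3].T+T[:3,3]
for s in (1,-1):
    f=lambda p:(proj(c,pts(p)*1.0)-(U if s>0 else U[[1,0,3,2]])).ravel()
    r=least_squares(f,[0,0,0,-.038])
    if r.cost<50: print("plate in tool",r.x.round(4),"bottom/top",pts(r.x).round(4).tolist(),r.cost)
for p in [(127,157),(455,157),(127,240),(455,240),(131,284),(450,284)]: print(at(c,px([p])[0],.06).round(4))
```

```text
plate in tool [-0.0045  0.0011 -0.0207 -0.0357] bottom/top [[0.602, -0.3401, 0.2284], [0.5979, -0.2502, 0.2282], [0.5996, -0.3405, 0.0884], [0.5955, -0.2506, 0.0882]] 0.9253313268650732
[ 0.6325 -0.2379  0.06  ]
[ 0.6373 -0.3438  0.06  ]
[ 0.6051 -0.2383  0.06  ]
[ 0.61   -0.3458  0.06  ]
[ 0.5903 -0.2397  0.06  ]
[ 0.5951 -0.3454  0.06  ]
```

>>> arm_command(
  targets=[
    [0.009,0.006,0,0],
    [0.009,0.006,-0.02,0],
    [0.009,0.006,-0.04,0],
    [0.009,0.006,-0.06,0],
    [0.009,0.006,-0.08,0],
    [0.009,0.006,-0.08,0],
  ],
)

```text
time: 27.4
tool_pos: [0.604, -0.2896, 0.1455]
ee_rot: [-3.138, 0.007, 0.046]
wrist_force: [-0.5, 0.5, -7.6]
width: 0.0894
finger_force: 30.0
```

>>> arm_command(
  targets=[
    [0,0,-0.015,0],
    [0,0,-0.03,0],
    [0,0,-0.045,0],
    [0,0,-0.06,0],
    [0,0,-0.068,0],
    [0,0,-0.068,0],
    [0,0,-0.068,0],
  ],
)

```text
time: 27.98
tool_pos: [0.6057, -0.2905, 0.1159]
ee_rot: [-3.141, 0.001, 0.046]
wrist_force: [-0.4, 0.2, -4.9]
width: 0.0894
finger_force: 30.0
```

>>> arm_command(
  targets=[
    [0,0,-0.002,0],
    [0,0,-0.004,0],
    [0,0,-0.004,0],
    [0,0,-0.004,0],
  ],
)

```text
time: 28.32
tool_pos: [0.606, -0.2907, 0.1146]
ee_rot: [3.141, -0.0, 0.046]
wrist_force: [-0.0, -0.4, -4.8]
width: 0.0899
finger_force: 30.0
```

>>> arm_command(
  targets=[
    [0,0,-0.002,0],
    [0,0,-0.002,0],
    [0,0,-0.002,0],
  ],
)

```text
time: 28.57
tool_pos: [0.6059, -0.2906, 0.1133]
ee_rot: [-3.142, 0.0, 0.046]
wrist_force: [-0.6, -0.3, -5.3]
width: 0.0897
finger_force: 30.0
```

>>> arm_command(
  targets=[
    [0,0,-0.002,0],
    [0,0,-0.003,0],
    [0,0,-0.003,0],
    [0,0,-0.003,0],
  ],
)

```text
time: 28.9
tool_pos: [0.606, -0.2906, 0.1119]
ee_rot: [3.141, -0.0, 0.046]
wrist_force: [-0.7, 0.5, -4.5]
width: 0.0897
finger_force: 30.0
```

>>> arm_command(
  targets=[
    [0,0,-0.002,0],
    [0,0,-0.002,0],
    [0,0,-0.002,0],
  ],
)

```text
time: 29.15
tool_pos: [0.6061, -0.2906, 0.1119]
ee_rot: [3.141, -0.001, 0.046]
wrist_force: [-0.9, 0.9, -0.0]
width: 0.0896
finger_force: 30.0
```

>>> arm_command(
  targets=[
    [0,0,0,0],
    [0,0,0,0],
    [0,0,0,0],
    [0,0,0,0],
  ],
  claw=0,
)

```text
time: 29.48
tool_pos: [0.6063, -0.2909, 0.1114]
ee_rot: [3.141, -0.001, 0.046]
wrist_force: [-0.1, 0.5, 0.2]
width: 0.094
finger_force: 0.0
```

>>> arm_command(
  targets=[
    [0,0,0.02,0],
    [0,0,0.05,0],
    [0,0,0.09,0],
    [0,0,0.15,0],
    [0,0,0.22,0],
    [0,0,0.3,0],
    [0,0,0.36,0],
    [0,0,0.36,0],
  ],
)

```text
time: 30.15
tool_pos: [0.6078, -0.2917, 0.3018]
ee_rot: [3.132, -0.014, 0.046]
wrist_force: [-0.5, -0.2, 1.7]
width: 0.0942
finger_force: 0.0
```

```bash
python3 snap.py w_s3
python3 - <<'E'
from h import *
t=cv2.imread("pics/w_s3_raw.png"); 
m=np.clip(crop(t,160,60,240,220,2.7)*1.4,0,255).astype(np.uint8)
cv2.imwrite("pics/m10.png",m); print(m.shape)
E
```

```text
30.15 [ 0.6078 -0.2917  0.3018] [179.46  -0.82   2.64] [-0.5 -0.2  1.7]
(594, 648, 3)
```

```bash
cat > gold.py <<'E'
import sys,pickle
from h import *
def gold(name,box):
    t=cv2.imread(f"pics/{name}_raw.png"); x,y,w,h=box; g=t[y:y+h,x:x+w]
    hsv=cv2.cvtColor(g,cv2.COLOR_BGR2HSV); m=((hsv[...,0]>12)&(hsv[...,0]<28)&(hsv[...,1]>130)&(hsv[...,2]>45)).astype(np.uint8)
    n,l,s,c=cv2.connectedComponentsWithStats(m)
    return [(s[i,:5]+[x,y,0,0,0]).tolist() for i in range(1,n) if s[i,4]>40]
E
python3 - <<'E'
from gold import *
print(gold("w_s3",(120,60,320,240)))
c=pickle.load(open("pics/w_s3.cam","rb"))
P=lambda x,y,a:loc((x,y,a),[[sx*.0025,sy*.045,z] for z in (.15,.06) for sx in (1,-1) for sy in (1,-1)])
print(proj(c,P(.600,-.2916,.0486)).round(0).tolist())
E
```

```text
[[210, 92, 45, 45, 1594], [151, 157, 37, 46, 1438], [236, 191, 83, 20, 1352]]
[[234.0, 208.0], [320.0, 208.0], [234.0, 213.0], [320.0, 212.0], [243.0, 194.0], [311.0, 194.0], [243.0, 198.0], [311.0, 198.0]]
```

>>> arm_command(
  targets=[
    [-0.07,0.083,0,-0.03],
    [-0.14,0.166,-0.02,-0.097],
    [-0.2,0.25,-0.03,-0.097],
    [-0.25,0.333,-0.04,-0.097],
    [-0.28,0.41,-0.05,-0.097],
    [-0.28,0.49,-0.05,-0.097],
    [-0.28,0.57,-0.05,-0.097],
    [-0.28,0.65,-0.05,-0.097],
  ],
)

```text
time: 30.87
tool_pos: [0.4659, 0.0017, 0.2652]
ee_rot: [3.141, 0.002, -0.159]
wrist_force: [1.2, 0.1, 0.1]
width: 0.0936
finger_force: 0.0
```

>>> arm_command(
  targets=[
    [0,0.083,0,0],
    [0,0.166,0,0],
    [0,0.25,0,0],
    [0,0.333,0,0],
    [0,0.41,0,0],
    [0,0.49,0,0],
    [0,0.556,0,0],
    [0,0.556,0,0],
  ],
)

```text
time: 31.53
tool_pos: [0.4662, 0.2833, 0.264]
ee_rot: [-3.141, 0.004, -0.15]
wrist_force: [-0.9, -0.5, -0.7]
width: 0.094
finger_force: 0.0
```

>>> arm_command(
  targets=[
    [0,0,0,0],
    [0,0,0,0],
    [0,0,0,0],
    [0,0,0,0],
    [0,0,0,0],
    [0,0,0,0],
  ],
)

```text
time: 32.03
tool_pos: [0.4681, 0.2773, 0.2666]
ee_rot: [-3.141, -0.0, -0.159]
wrist_force: [0.0, -0.7, 0.2]
width: 0.0942
finger_force: 0.0
```

```bash
python3 snap.py w_M
python3 - <<'E'
from gold import *
print(gold("w_M",(150,40,300,230)))
c=pickle.load(open("pics/w_M.cam","rb"))
P=lambda x,y,a,w,h:loc((x,y,a),[[sx*.0025,sy*w,z] for z in (h,.055) for sx in (1,-1) for sy in (1,-1)])
print(proj(c,P(.4655,.3122,-.158,.0375,.13)).round(1).tolist())
print(proj(c,P(.5305,.3035,-.158,.03,.105)).round(1).tolist())
E
```

```text
32.03 [0.4681 0.2773 0.2666] [-1.7999e+02 -2.0000e-02 -9.1000e+00] [ 0.  -0.7  0.2]
[[210, 66, 82, 156, 9465], [385, 155, 11, 11, 42], [393, 154, 14, 17, 45], [395, 156, 31, 29, 92]]
[[207.8, 209.7], [282.0, 209.6], [208.0, 214.5], [282.0, 214.5], [220.7, 196.1], [281.5, 195.9], [220.9, 200.1], [281.5, 199.9]]
[[216.1, 143.7], [273.0, 142.8], [216.2, 148.4], [273.1, 147.6], [224.0, 142.7], [273.9, 142.0], [224.1, 146.8], [273.9, 146.1]]
```

>>> arm_command(
  targets=[
    [-0.005,0.07,0,0.002],
    [-0.005,0.07,-0.08,0.002],
    [-0.005,0.07,-0.15,0.002],
    [-0.005,0.07,-0.213,0.002],
    [-0.005,0.07,-0.213,0.002],
    [-0.005,0.07,-0.213,0.002],
    [-0.005,0.07,-0.213,0.002],
    [-0.005,0.07,-0.213,0.002],
  ],
)

```text
time: 32.75
tool_pos: [0.4671, 0.3139, 0.1634]
ee_rot: [-3.138, -0.005, -0.153]
wrist_force: [-1.0, 0.4, -0.3]
width: 0.0938
finger_force: 0.0
```

>>> arm_command(
  targets=[
    [0,0,-0.02,0],
    [0,0,-0.04,0],
    [0,0,-0.06,0],
    [0,0,-0.08,0],
    [0,0,-0.1,0],
    [0,0,-0.12,0],
    [0,0,-0.13,0],
    [0,0,-0.13,0],
  ],
)

```text
time: 33.42
tool_pos: [0.4642, 0.3126, 0.0925]
ee_rot: [3.139, 0.003, -0.153]
wrist_force: [-0.2, -1.0, 0.5]
width: 0.0939
finger_force: 0.0
```

>>> arm_command(
  targets=[
    [0,0,0,0],
    [0,0,0,0],
    [0,0,0,0],
    [0,0,0,0],
  ],
)

```text
time: 33.75
tool_pos: [0.4658, 0.3135, 0.0957]
ee_rot: [-3.141, -0.001, -0.153]
wrist_force: [0.3, -0.2, 0.9]
width: 0.0941
finger_force: 0.0
```

>>> arm_command(
  targets=[
    [0,0,0,0],
    [0,0,0,0],
    [0,0,0,0],
    [0,0,0,0],
    [0,0,0,0],
    [0,0,0,0],
  ],
  claw=1,
)

```text
time: 34.25
tool_pos: [0.4654, 0.3131, 0.095]
ee_rot: [3.141, -0.0, -0.153]
wrist_force: [0.6, -0.9, 0.7]
width: 0.0746
finger_force: 30.0
```

>>> arm_command(
  targets=[
    [0,0,0.02,0],
    [0,0,0.05,0],
    [0,0,0.08,0],
    [0,0,0.11,0],
    [0,0,0.16,0],
    [0,0,0.22,0],
    [0,0,0.28,0],
    [0,0,0.32,0],
  ],
)

```text
time: 34.92
tool_pos: [0.4655, 0.3135, 0.2575]
ee_rot: [-3.14, -0.001, -0.153]
wrist_force: [0.5, 0.6, -3.7]
width: 0.0746
finger_force: 30.0
```

```bash
python3 snap.py w_M2
python3 - <<'E'
from h import *
o=robot.get_obs(); print(o["tool_pos"].round(4),o["width"],o["finger_force"])
E
```

```text
34.92 [0.4655 0.3135 0.2575] [-1.7992e+02 -8.0000e-02 -8.7500e+00] [ 0.5  0.6 -3.7]
[0.4669 0.3142 0.2619] 0.07482517406585704 29.997109472751617
```

>>> arm_command(
  targets=[
    [0.035,-0.07,-0.01,0.096],
    [0.07,-0.15,-0.045,0.096],
    [0.11,-0.23,-0.045,0.096],
    [0.15,-0.31,-0.045,0.096],
    [0.18,-0.39,-0.045,0.096],
    [0.22,-0.46,-0.045,0.096],
    [0.25,-0.53,-0.045,0.096],
    [0.278,-0.587,-0.045,0.096],
  ],
)

```text
time: 35.63
tool_pos: [0.604, 0.0179, 0.2303]
ee_rot: [-3.141, 0.003, 0.048]
wrist_force: [0.7, 0.4, -4.5]
width: 0.0747
finger_force: 30.0
```

>>> arm_command(
  targets=[
    [0,0,0,0],
    [0.02,0,0,0],
    [0.042,0,0,0],
    [0.042,0,0,0],
    [0.042,0,0,0],
    [0.042,0,0,0],
    [0.042,0,0,0],
    [0.042,0,0,0],
  ],
)

```text
time: 36.3
tool_pos: [0.6248, 0.0201, 0.2324]
ee_rot: [3.141, 0.0, 0.049]
wrist_force: [-0.0, 0.1, -3.8]
width: 0.0745
finger_force: 30.0
```

```bash
python3 snap.py w_n3
python3 - <<'E'
from gold import *
print(gold("w_n3",(150,100,280,220)))
c=pickle.load(open("pics/w_n3.cam","rb"))
T=c[3]@np.linalg.inv(np.array(robot.camera_info("wrist")["T_tool_cam"]))
for dx in (0,-.003,.003):
    L=np.array([[dx+.0025,sy*.0375,z] for z in (-.035,.08) for sy in (1,-1)]+[[dx-.0025,sy*.0375,-.035] for sy in (1,-1)])
    print(dx,proj(c,L@T[:3,:3].T+T[:3,3]).round(1).tolist())
E
```

```text
36.3 [0.6248 0.0201 0.2324] [1.7999e+02 1.0000e-02 2.7900e+00] [-0.   0.1 -3.8]
[[160, 104, 28, 48, 469], [369, 181, 39, 53, 1960], [204, 215, 152, 65, 7321], [418, 285, 12, 12, 112]]
0 [[354.3, 271.4], [201.2, 271.3], [324.0, 215.1], [233.0, 215.1], [353.5, 280.6], [202.1, 280.5]]
-0.003 [[353.8, 277.0], [201.8, 276.8], [323.8, 218.7], [233.2, 218.6], [353.0, 286.0], [202.6, 285.9]]
0.003 [[354.8, 265.8], [200.8, 265.7], [324.1, 211.6], [232.9, 211.6], [354.0, 275.1], [201.6, 275.0]]
```

>>> arm_command(
  targets=[
    [0,0,0,0],
    [0,0,0,0],
    [0,0,0,0],
    [0,0,0,0],
    [0,0,0,0],
    [0,0,0,0],
    [0,0,0,0],
    [0,0,0,0],
  ],
)

```text
time: 37.02
tool_pos: [0.6254, 0.0197, 0.2323]
ee_rot: [3.142, 0.0, 0.048]
wrist_force: [-0.7, -0.3, -4.3]
width: 0.0743
finger_force: 30.0
```

>>> arm_command(
  targets=[
    [0,0,0,0],
    [0,0,0,0],
    [0,0,0,0],
    [0,0,0,0],
    [0,0,0,0],
    [0,0,0,0],
    [0,0,0,0],
    [0,0,0,0],
  ],
)

```text
time: 37.68
tool_pos: [0.6254, 0.0197, 0.2323]
ee_rot: [3.142, -0.0, 0.048]
wrist_force: [-0.0, -0.2, -4.1]
width: 0.0745
finger_force: 30.0
```

>>> arm_command(
  targets=[
    [0,0,0,0],
    [0,0,0,0],
    [0,0,0,0],
    [0,0,0,0],
    [0,0,0,0],
    [0,0,0,0],
    [0,0,0,0],
    [0,0,0,0],
  ],
)

```text
time: 38.35
tool_pos: [0.6254, 0.0197, 0.2323]
ee_rot: [3.141, -0.0, 0.048]
wrist_force: [-0.2, -0.3, -4.2]
width: 0.0746
finger_force: 30.0
```

>>> arm_command(
  targets=[
    [0,0,0,0],
    [0,0,0,0],
    [0,0,0,0],
    [0,0,0,0],
    [0,0,0,0],
    [0,0,0,0],
    [0,0,0,0],
    [0,0,0,0],
  ],
)

```text
time: 39.02
tool_pos: [0.6254, 0.0197, 0.2323]
ee_rot: [3.141, -0.0, 0.048]
wrist_force: [0.1, 0.0, -4.4]
width: 0.0749
finger_force: 30.0
```

>>> arm_command(
  targets=[
    [-0.08,0,0,0],
    [-0.1,0,0,0.4],
    [-0.1,0,0,0.4],
    [-0.1,0,0,0.4],
    [-0.1,0,0,0.4],
    [-0.1,0,0,0.4],
    [-0.1,0,0,0.4],
    [-0.1,0,0,0.4],
  ],
)

```text
time: 39.68
tool_pos: [0.5753, 0.0198, 0.2325]
ee_rot: [3.141, -0.0, 0.891]
wrist_force: [-0.4, 0.1, -4.5]
width: 0.0744
finger_force: 30.0
```

>>> arm_command(
  targets=[
    [0,0,0,0.35],
    [0,0,0,0.35],
    [0,0,0,0.35],
    [0,0,0,0.35],
    [0,0,0,0.35],
    [0,0,0,0.35],
    [0,0,0,0.35],
    [0,0,0,0.35],
  ],
)

```text
time: 40.35
tool_pos: [0.5754, 0.0197, 0.2324]
ee_rot: [3.141, 0.0, 1.616]
wrist_force: [0.1, -0.1, -4.5]
width: 0.075
finger_force: 30.0
```

>>> arm_command(
  targets=[
    [0.03,0,0,0],
    [0.055,0,0,0],
    [0.075,0,0,0],
    [0.09,0,0,0],
    [0.098,0,0,0],
    [0.098,0,0,0],
    [0.098,0,0,0],
    [0.098,0,0,0],
  ],
)

```text
time: 41.02
tool_pos: [0.624, 0.0198, 0.2324]
ee_rot: [-3.141, -0.0, 1.619]
wrist_force: [-0.2, -0.4, -4.3]
width: 0.0747
finger_force: 30.0
```

>>> arm_command(
  targets=[
    [0,0,0,0],
    [0,0,0,0],
    [0,0,0,0],
    [0,0,0,0],
    [0,0,0,0],
    [0,0,0,0],
    [0,0,0,0],
    [0,0,0,0],
  ],
)

```text
time: 41.68
tool_pos: [0.6244, 0.0197, 0.2323]
ee_rot: [3.142, 0.0, 1.619]
wrist_force: [0.6, 0.1, -4.5]
width: 0.0748
finger_force: 30.0
```

>>> arm_command(
  targets=[
    [0,0,0,0],
    [0,0,0,0],
    [0,0,0,0],
    [0,0,0,0],
    [0,0,0,0],
    [0,0,0,0],
    [0,0,0,0],
    [0,0,0,0],
  ],
)

```text
time: 42.35
tool_pos: [0.6244, 0.0197, 0.2323]
ee_rot: [3.141, -0.0, 1.619]
wrist_force: [1.1, 0.5, -3.2]
width: 0.0747
finger_force: 30.0
```

>>> arm_command(
  targets=[
    [0,0,0,0],
    [0,0,0,0],
    [0,0,0,0],
    [0,0,0,0],
    [0,0,0,0],
    [0,0,0,0],
    [0,0,0,0],
    [0,0,0,0],
  ],
)

```text
time: 43.02
tool_pos: [0.6244, 0.0197, 0.2323]
ee_rot: [3.142, 0.0, 1.619]
wrist_force: [0.1, 0.5, -4.1]
width: 0.0745
finger_force: 30.0
```

>>> arm_command(
  targets=[
    [0,0,0,0],
    [0,0,0,0],
    [0,0,0,0],
    [0,0,0,0],
    [0,0,0,0],
  ],
)

```text
time: 43.43
tool_pos: [0.6244, 0.0198, 0.2323]
ee_rot: [3.141, 0.0, 1.619]
wrist_force: [-0.3, 0.7, -3.7]
width: 0.0748
finger_force: 30.0
```

>>> arm_command(
  targets=[
    [-0.04,0,0,0],
    [-0.07,0,0,0],
    [-0.07,0,0,0],
    [-0.07,0,0,0],
    [-0.07,0,0,0],
    [-0.07,0,0,0],
    [-0.07,0,0,0],
    [-0.07,0,0,0],
  ],
)

```text
time: 44.1
tool_pos: [0.5898, 0.0197, 0.2321]
ee_rot: [-3.141, -0.0, 1.619]
wrist_force: [-0.3, -0.6, -4.6]
width: 0.0746
finger_force: 30.0
```

>>> arm_command(
  targets=[
    [0,0,0,0],
    [0,0,0,0],
    [0,0,0,0],
    [0,0,0,0],
    [0,0,0,0],
    [0,0,0,0],
    [0,0,0,0],
    [0,0,0,0],
  ],
)

```text
time: 44.77
tool_pos: [0.5894, 0.0197, 0.2324]
ee_rot: [3.141, 0.0, 1.619]
wrist_force: [-0.5, -0.9, -4.0]
width: 0.0747
finger_force: 30.0
```

>>> arm_command(
  targets=[
    [0,0,0,0],
    [0,0,0,0],
    [0,0,0,0],
    [0,0,0,0],
    [0,0,0,0],
    [0,0,0,0],
    [0,0,0,0],
    [0,0,0,0],
  ],
)

```text
time: 45.43
tool_pos: [0.5894, 0.0198, 0.2323]
ee_rot: [3.141, -0.0, 1.619]
wrist_force: [0.4, -0.1, -4.0]
width: 0.0744
finger_force: 30.0
```

>>> arm_command(
  targets=[
    [0,0,0,0],
    [0,0,0,0],
    [0,0,0,0],
    [0,0,0,0],
    [0,0,0,0],
  ],
)

```text
time: 45.85
tool_pos: [0.5894, 0.0197, 0.2323]
ee_rot: [3.141, 0.0, 1.619]
wrist_force: [-0.6, -1.0, -3.6]
width: 0.0752
finger_force: 30.0
```

>>> arm_command(
  targets=[
    [-0.02,0,0,0.4],
    [-0.02,0,0,0.4],
    [-0.02,0,0,0.4],
    [-0.02,0,0,0.4],
    [-0.02,0,0,0.4],
    [-0.02,0,0,0.4],
    [-0.02,0,0,0.4],
    [-0.02,0,0,0.4],
  ],
)

```text
time: 46.52
tool_pos: [0.5793, 0.0197, 0.2324]
ee_rot: [3.141, 0.0, 2.458]
wrist_force: [0.5, 0.2, -4.6]
width: 0.0747
finger_force: 30.0
```

>>> arm_command(
  targets=[
    [0,0,0,0.35],
    [0,0,0,0.35],
    [0,0,0,0.35],
    [0,0,0,0.35],
    [0,0,0,0.35],
    [0,0,0,0.35],
    [0,0,0,0.35],
    [0,0,0,0.35],
  ],
)

```text
time: 47.18
tool_pos: [0.5794, 0.0198, 0.2324]
ee_rot: [3.141, 0.0, -3.098]
wrist_force: [0.2, -0.1, -4.7]
width: 0.075
finger_force: 30.0
```

>>> arm_command(
  targets=[
    [0.03,0,0,0],
    [0.055,0,0,0],
    [0.075,0,0,0],
    [0.093,0,0,0],
    [0.093,0,0,0],
    [0.093,0,0,0],
    [0.093,0,0,0],
    [0.093,0,0,0],
  ],
)

```text
time: 47.85
tool_pos: [0.6254, 0.0198, 0.2325]
ee_rot: [3.141, -0.0, -3.094]
wrist_force: [0.4, -0.2, -4.8]
width: 0.0749
finger_force: 30.0
```

>>> arm_command(
  targets=[
    [0,0,0,0],
    [0,0,0,0],
    [0,0,0,0],
    [0,0,0,0],
    [0,0,0,0],
    [0,0,0,0],
    [0,0,0,0],
    [0,0,0,0],
  ],
)

```text
time: 48.52
tool_pos: [0.6259, 0.0197, 0.2323]
ee_rot: [3.142, -0.0, -3.094]
wrist_force: [-0.7, -0.3, -4.3]
width: 0.0745
finger_force: 30.0
```

>>> arm_command(
  targets=[
    [0,0,0,0],
    [0,0,0,0],
    [0,0,0,0],
    [0,0,0,0],
    [0,0,0,0],
    [0,0,0,0],
    [0,0,0,0],
    [0,0,0,0],
  ],
)

```text
time: 49.18
tool_pos: [0.6259, 0.0197, 0.2323]
ee_rot: [3.142, 0.0, -3.094]
wrist_force: [0.2, -0.1, -4.7]
width: 0.0745
finger_force: 30.0
```

>>> arm_command(
  targets=[
    [0,0,0,0],
    [0,0,0,0],
    [0,0,0,0],
    [0,0,0,0],
    [0,0,0,0],
    [0,0,0,0],
    [0,0,0,0],
    [0,0,0,0],
  ],
)

```text
time: 49.85
tool_pos: [0.6259, 0.0198, 0.2323]
ee_rot: [3.142, 0.0, -3.093]
wrist_force: [0.4, -0.9, -4.3]
width: 0.0745
finger_force: 30.0
```

>>> arm_command(
  targets=[
    [0,0,0,0],
    [0,0,0,0],
    [0,0,0,0],
    [0,0,0,0],
    [0,0,0,0],
    [0,0,0,0],
  ],
)

```text
time: 50.35
tool_pos: [0.6259, 0.0197, 0.2323]
ee_rot: [3.142, -0.0, -3.094]
wrist_force: [0.9, 0.3, -5.3]
width: 0.0745
finger_force: 30.0
```

>>> arm_command(
  targets=[
    [-0.08,0,0,0],
    [-0.16,0,0.04,0],
    [-0.17,-0.08,0.1,0],
    [-0.17,-0.16,0.15,0],
    [-0.17,-0.24,0.2,0],
    [-0.17,-0.32,0.2,0],
    [-0.17,-0.4,0.2,0],
    [-0.17,-0.4,0.2,0],
  ],
)

```text
time: 51.02
tool_pos: [0.5405, -0.1858, 0.3334]
ee_rot: [-3.137, 0.002, -3.099]
wrist_force: [0.1, 0.9, -4.5]
width: 0.0745
finger_force: 30.0
```

>>> arm_command(
  targets=[
    [0,-0.08,0,0],
    [0,-0.13,0,0],
    [0,-0.13,0,0],
    [0,-0.13,0,0],
    [0,-0.13,0,0],
    [0,-0.13,0,0],
  ],
)

```text
time: 51.52
tool_pos: [0.541, -0.244, 0.3326]
ee_rot: [3.141, 0.0, -3.092]
wrist_force: [0.0, 0.6, -3.7]
width: 0.0747
finger_force: 30.0
```

```bash
python3 snap.py w_s4
python3 - <<'E'
from gold import *
print(gold("w_s4",(120,10,320,300)))
c=pickle.load(open("pics/w_s4.cam","rb"))
P=loc((.600,-.2916,.0486),[[sx*.0025,sy*.045,z] for z in (.15,.06) for sx in (1,-1) for sy in (1,-1)])
print("large pred",proj(c,P).round(0).tolist())
E
```

```text
51.52 [ 0.541  -0.244   0.3326] [ 1.7997e+02  2.0000e-02 -1.7715e+02] [ 0.   0.6 -3.7]
[[203, 204, 163, 93, 9433], [120, 284, 22, 26, 301], [418, 284, 22, 26, 284]]
large pred [[275.0, 246.0], [200.0, 245.0], [275.0, 242.0], [200.0, 241.0], [276.0, 225.0], [215.0, 225.0], [276.0, 222.0], [214.0, 222.0]]
```

>>> arm_command(
  targets=[
    [-0.022,-0.08,0,0],
    [-0.022,-0.103,-0.05,0],
    [-0.022,-0.103,-0.12,0],
    [-0.022,-0.103,-0.19,0],
    [-0.022,-0.103,-0.26,0],
    [-0.022,-0.103,-0.32,0],
    [-0.022,-0.103,-0.355,0],
    [-0.022,-0.103,-0.355,0],
  ],
)

```text
time: 52.23
tool_pos: [0.5274, -0.2935, 0.1487]
ee_rot: [3.134, -0.009, -3.092]
wrist_force: [-0.1, 0.5, -5.6]
width: 0.0744
finger_force: 30.0
```

>>> arm_command(
  targets=[
    [0,0,0,0],
    [0,0,0,0],
    [0,0,0,0],
    [0,0,0,0],
    [0,0,0,0],
    [0,0,0,0],
  ],
)

```text
time: 52.73
tool_pos: [0.5303, -0.2971, 0.156]
ee_rot: [-3.14, 0.002, -3.093]
wrist_force: [-0.4, -0.4, -4.3]
width: 0.0748
finger_force: 30.0
```

```bash
python3 snap.py w_s5
python3 - <<'E'
from gold import *
print(gold("w_s5",(120,10,320,300)))
c=pickle.load(open("pics/w_s5.cam","rb"))
T=c[3]@np.linalg.inv(np.array(robot.camera_info("wrist")["T_tool_cam"]))
L=np.array([[.0025,sy*.0375,z] for z in (-.035,.08) for sy in (1,-1)]); print("plate pred",proj(c,L@T[:3,:3].T+T[:3,3]).round(1).tolist())
S=(.5301,-.2957,.0486)
for x in (-.105,-.077,-.063,-.007): print(x,proj(c,loc(S,[[x,y,.06] for y in (-.055,0,.055)])).round(1).tolist())
g=cv2.imread("pics/w_s5_raw.png",0)
# vertical profiles at 3 columns
for col in (262,280,298): print(col,[int(v) for v in g[60:230:2,col-3:col+4].mean(1)])
E
```

```text
52.73 [ 0.5303 -0.2971  0.156 ] [-1.7994e+02  9.0000e-02 -1.7724e+02] [-0.4 -0.4 -4.3]
[[203, 214, 153, 89, 9607], [400, 246, 40, 53, 1247], [120, 284, 22, 26, 312], [418, 285, 22, 25, 279]]
plate pred [[357.5, 273.8], [204.9, 273.9], [325.9, 216.8], [235.1, 216.8]]
-0.105 [[217.0, 93.8], [282.2, 92.3], [347.3, 94.0]]
-0.077 [[217.1, 126.3], [282.2, 125.2], [347.2, 126.4]]
-0.063 [[217.4, 142.6], [282.2, 141.8], [346.9, 142.7]]
-0.007 [[219.3, 207.0], [282.2, 206.9], [344.9, 207.0]]
262 [105, 119, 115, 81, 42, 41, 62, 100, 105, 106, 108, 108, 135, 176, 193, 194, 164, 116, 120, 119, 118, 117, 117, 115, 114, 114, 113, 113, 111, 110, 110, 107, 77, 44, 58, 61, 61, 61, 61, 60, 59, 87, 110, 110, 111, 110, 111, 110, 109, 109, 109, 108, 108, 107, 107, 107, 107, 107, 106, 105, 106, 106, 105, 105, 106, 105, 104, 104, 104, 103, 104, 103, 99, 67, 57, 48, 40, 72, 95, 112, 83, 82, 80, 73, 65]
280 [199, 196, 190, 192, 196, 193, 190, 191, 196, 199, 196, 197, 199, 200, 200, 199, 165, 114, 119, 119, 118, 118, 117, 116, 114, 114, 113, 113, 111, 110, 109, 107, 76, 44, 60, 61, 61, 62, 61, 61, 58, 87, 93, 107, 110, 110, 110, 110, 109, 108, 108, 109, 108, 108, 107, 107, 106, 106, 105, 106, 105, 106, 106, 105, 104, 105, 105, 105, 104, 104, 103, 105, 99, 66, 57, 46, 39, 67, 91, 114, 86, 75, 58, 57, 58]
298 [199, 197, 199, 198, 195, 194, 196, 195, 194, 194, 193, 193, 193, 195, 196, 194, 177, 115, 115, 119, 118, 118, 117, 115, 115, 115, 114, 113, 113, 111, 110, 108, 78, 45, 58, 61, 60, 60, 60, 61, 58, 85, 108, 110, 109, 111, 109, 109, 109, 109, 108, 107, 108, 108, 108, 107, 107, 107, 106, 107, 106, 106, 105, 105, 104, 105, 105, 104, 104, 104, 103, 103, 99, 66, 57, 48, 39, 62, 89, 117, 88, 80, 81, 75, 68]
```

>>> arm_command(
  targets=[
    [0.003,0.002,0,0],
    [0.003,0.002,-0.015,0],
    [0.003,0.002,-0.03,0],
    [0.003,0.002,-0.045,0],
    [0.003,0.002,-0.062,0],
    [0.003,0.002,-0.062,0],
    [0.003,0.002,-0.062,0],
  ],
)

```text
time: 53.37
tool_pos: [0.5306, -0.2953, 0.1222]
ee_rot: [3.14, -0.002, -3.094]
wrist_force: [0.2, 0.4, -4.2]
width: 0.0744
finger_force: 30.0
```

>>> arm_command(
  targets=[
    [0,0,-0.015,0],
    [0,0,-0.03,0],
    [0,0,-0.045,0],
    [0,0,-0.06,0],
    [0,0,-0.062,0],
    [0,0,-0.062,0],
    [0,0,-0.062,0],
  ],
)

```text
time: 53.95
tool_pos: [0.5314, -0.2958, 0.0928]
ee_rot: [3.141, -0.0, -3.093]
wrist_force: [0.8, -1.0, -4.3]
width: 0.0743
finger_force: 30.0
```

>>> arm_command(
  targets=[
    [0,0,-0.002,0],
    [0,0,-0.004,0],
    [0,0,-0.004,0],
    [0,0,-0.004,0],
  ],
)

```text
time: 54.28
tool_pos: [0.5314, -0.2958, 0.0911]
ee_rot: [-3.141, 0.0, -3.093]
wrist_force: [0.3, 0.7, -4.3]
width: 0.0747
finger_force: 30.0
```

>>> arm_command(
  targets=[
    [0,0,-0.002,0],
    [0,0,-0.003,0],
    [0,0,-0.003,0],
    [0,0,-0.003,0],
  ],
)

```text
time: 54.62
tool_pos: [0.5317, -0.2959, 0.0901]
ee_rot: [-3.141, 0.001, -3.093]
wrist_force: [0.5, 0.8, -1.3]
width: 0.0745
finger_force: 30.0
```

>>> arm_command(
  targets=[
    [0,0,0,0],
    [0,0,0,0],
    [0,0,0,0],
    [0,0,0,0],
    [0,0,0,0],
  ],
  claw=0,
)

```text
time: 55.03
tool_pos: [0.5315, -0.2959, 0.0896]
ee_rot: [-3.141, 0.0, -3.094]
wrist_force: [0.2, 0.3, -0.4]
width: 0.0941
finger_force: 0.0
```

>>> arm_command(
  targets=[
    [0,0,0.02,0],
    [0,0,0.05,0],
    [0,0,0.1,0],
    [0,0,0.16,0],
    [0,0,0.24,0],
    [0,0,0.32,0],
    [0,0,0.36,0],
    [0,0,0.36,0],
  ],
)

```text
time: 55.7
tool_pos: [0.5333, -0.297, 0.2782]
ee_rot: [-3.133, 0.011, -3.093]
wrist_force: [0.5, -1.0, 0.7]
width: 0.0939
finger_force: 0.0
```

>>> arm_command(
  targets=[
    [0,0.08,0,-0.05],
    [0,0.16,0,-0.099],
    [0,0.24,0,-0.099],
    [0,0.32,0,-0.099],
    [0,0.4,0,-0.099],
    [0,0.48,0,-0.099],
    [0,0.56,0,-0.099],
    [0,0.64,0,-0.099],
  ],
)

```text
time: 56.37
tool_pos: [0.5305, 0.0261, 0.2688]
ee_rot: [-3.142, -0.001, 2.982]
wrist_force: [0.7, 0.4, -0.6]
width: 0.0939
finger_force: 0.0
```

>>> arm_command(
  targets=[
    [0,0.08,0,0],
    [0,0.16,0,0],
    [0,0.24,0,0],
    [0,0.32,0,0],
    [0,0.4,0,0],
    [0,0.48,0,0],
    [0,0.54,0,0],
    [0,0.559,0,0],
  ],
)

```text
time: 57.03
tool_pos: [0.53, 0.3079, 0.2676]
ee_rot: [3.141, -0.003, 2.987]
wrist_force: [-0.4, 0.3, 0.0]
width: 0.0939
finger_force: 0.0
```

>>> arm_command(
  targets=[
    [0,0,0,0],
    [0,0,0,0],
    [0,0,0,0],
    [0,0,0,0],
    [0,0,0,0],
  ],
)

```text
time: 57.45
tool_pos: [0.5318, 0.3021, 0.2698]
ee_rot: [3.141, 0.001, 2.98]
wrist_force: [-0.5, -0.1, 0.1]
width: 0.094
finger_force: 0.0
```

```bash
python3 snap.py w_S
python3 - <<'E'
from h import *; import pickle
c=pickle.load(open("pics/w_S.cam","rb"))
for d in (0,):
  P=loc((.5305,.3035,-.158),[[sx*.0025,sy*.03,.105] for sx in (1,-1) for sy in (1,-1)])
  print(proj(c,P).round(1).tolist())
g=cv2.imread("pics/w_S_raw.png"); hsv=cv2.cvtColor(g,cv2.COLOR_BGR2HSV)
m=((hsv[...,0]>17)&(hsv[...,0]<28)&(hsv[...,1]>120)&(hsv[...,2]>140)).astype(np.uint8)
n,l,s,_=cv2.connectedComponentsWithStats(m); print([s[i].tolist() for i in range(1,n) if s[i,4]>60])
E
```

```text
57.45 [0.5318 0.3021 0.2698] [1.7999e+02 3.0000e-02 1.7074e+02] [-0.5 -0.1  0.1]
[[309.2, 200.4], [253.6, 200.6], [309.3, 195.9], [253.6, 196.0]]
[[254, 196, 55, 4, 204]]
```

>>> arm_command(
  targets=[
    [-0.003,0.003,-0.04,0.001],
    [-0.003,0.003,-0.1,0.001],
    [-0.003,0.003,-0.17,0.001],
    [-0.003,0.003,-0.23,0.001],
    [-0.003,0.003,-0.27,0.001],
    [-0.003,0.003,-0.29,0.001],
    [-0.003,0.003,-0.29,0.001],
    [-0.003,0.003,-0.29,0.001],
  ],
)

```text
time: 58.17
tool_pos: [0.5303, 0.3049, 0.125]
ee_rot: [3.141, 0.001, 2.984]
wrist_force: [-0.1, 0.0, 0.5]
width: 0.0939
finger_force: 0.0
```

>>> arm_command(
  targets=[
    [0,0,-0.02,0],
    [0,0,-0.04,0],
    [0,0,-0.06,0],
    [0,0,-0.08,0],
    [0,0,-0.095,0],
    [0,0,-0.104,0],
    [0,0,-0.104,0],
    [0,0,-0.104,0],
  ],
)

```text
time: 58.83
tool_pos: [0.5297, 0.3052, 0.0719]
ee_rot: [-3.141, -0.001, 2.984]
wrist_force: [0.3, 0.2, 1.5]
width: 0.0941
finger_force: 0.0
```

>>> arm_command(
  targets=[
    [0,0,0,0],
    [0,0,0,0],
    [0,0,0,0],
  ],
)

```text
time: 59.08
tool_pos: [0.5303, 0.3054, 0.0731]
ee_rot: [3.141, 0.001, 2.984]
wrist_force: [0.8, 1.2, 0.2]
width: 0.0936
finger_force: 0.0
```

>>> arm_command(
  targets=[
    [0,0,0,0],
    [0,0,0,0],
    [0,0,0,0],
    [0,0,0,0],
    [0,0,0,0],
    [0,0,0,0],
    [0,0,0,0],
    [0,0,0,0],
  ],
  claw=1,
)

```text
time: 59.75
tool_pos: [0.5299, 0.3051, 0.0724]
ee_rot: [-3.141, 0.0, 2.984]
wrist_force: [-0.1, -0.6, 0.0]
width: 0.0599
finger_force: 30.0
```

>>> arm_command(
  targets=[
    [0,0,0.02,0],
    [0,0,0.05,0],
    [0,0,0.08,0],
    [0,0,0.12,0],
    [0,0,0.18,0],
    [0,0,0.24,0],
    [0,0,0.3,0],
    [0,0,0.3,0],
  ],
)

```text
time: 60.42
tool_pos: [0.5324, 0.3066, 0.2308]
ee_rot: [3.134, 0.011, 2.985]
wrist_force: [0.1, -0.4, -0.3]
width: 0.0593
finger_force: 30.0
```

>>> arm_command(
  targets=[
    [0.02,-0.07,0,0.05],
    [0.04,-0.15,0,0.098],
    [0.06,-0.23,0,0.098],
    [0.08,-0.31,0,0.098],
    [0.1,-0.39,0,0.098],
    [0.12,-0.47,0,0.098],
    [0.14,-0.54,0,0.098],
    [0.15,-0.57,0,0.098],
  ],
)

```text
time: 61.08
tool_pos: [0.6049, 0.0154, 0.2206]
ee_rot: [-3.14, -0.002, -3.098]
wrist_force: [0.2, 0.4, -2.0]
width: 0.0599
finger_force: 30.0
```

>>> arm_command(
  targets=[
    [0,0,0,0],
    [0.02,0,0,0],
    [0.04,0,0,0],
    [0.04,0,0,0],
    [0.04,0,0,0],
    [0.04,0,0,0],
    [0.04,0,0,0],
    [0.04,0,0,0],
  ],
)

```text
time: 61.75
tool_pos: [0.6244, 0.0209, 0.2225]
ee_rot: [3.141, -0.0, -3.093]
wrist_force: [0.0, -0.4, -2.2]
width: 0.0599
finger_force: 30.0
```

```bash
python3 snap.py w_n4
python3 - <<'E'
from gold import *
print(gold("w_n4",(150,100,280,220)))
c=pickle.load(open("pics/w_n4.cam","rb"))
T=c[3]@np.linalg.inv(np.array(robot.camera_info("wrist")["T_tool_cam"]))
for dx in (0,-.002,.002):
    L=np.array([[dx+.0025,sy*.03,z] for z in (-.0326,.0574) for sy in (1,-1)]+[[dx-.0025,sy*.03,-.0326] for sy in (1,-1)])
    print(dx,proj(c,L@T[:3,:3].T+T[:3,3]).round(1).tolist())
E
```

```text
61.75 [0.6244 0.0209 0.2225] [ 179.99   -0.   -177.2 ] [ 0.  -0.4 -2.2]
[[150, 147, 39, 57, 1941], [219, 227, 121, 57, 5524], [367, 232, 47, 40, 637], [150, 285, 17, 35, 257], [393, 286, 23, 34, 329]]
0 [[341.8, 272.3], [220.6, 272.3], [320.3, 224.1], [241.0, 224.1], [341.2, 281.3], [221.2, 281.4]]
-0.002 [[341.6, 275.9], [220.9, 276.0], [320.2, 226.6], [241.1, 226.6], [340.9, 284.9], [221.5, 285.0]]
0.002 [[342.1, 268.6], [220.4, 268.6], [320.3, 221.5], [240.9, 221.5], [341.4, 277.7], [221.0, 277.8]]
```

>>> arm_command(
  targets=[
    [0,0,0,0],
    [0,0,0,0],
    [0,0,0,0],
    [0,0,0,0],
    [0,0,0,0],
    [0,0,0,0],
    [0,0,0,0],
    [0,0,0,0],
  ],
)

```text
time: 62.47
tool_pos: [0.6249, 0.0202, 0.2223]
ee_rot: [3.142, -0.0, -3.094]
wrist_force: [0.3, -0.4, -2.5]
width: 0.0595
finger_force: 30.0
```

>>> arm_command(
  targets=[
    [0,0,0,0],
    [0,0,0,0],
    [0,0,0,0],
    [0,0,0,0],
    [0,0,0,0],
    [0,0,0,0],
    [0,0,0,0],
    [0,0,0,0],
  ],
)

```text
time: 63.13
tool_pos: [0.6249, 0.0203, 0.2223]
ee_rot: [3.141, 0.0, -3.093]
wrist_force: [-0.2, 0.2, -2.0]
width: 0.0596
finger_force: 30.0
```

>>> arm_command(
  targets=[
    [0,0,0,0],
    [0,0,0,0],
    [0,0,0,0],
    [0,0,0,0],
    [0,0,0,0],
    [0,0,0,0],
    [0,0,0,0],
    [0,0,0,0],
  ],
)

```text
time: 63.8
tool_pos: [0.6249, 0.0202, 0.2223]
ee_rot: [3.142, 0.0, -3.093]
wrist_force: [0.4, 0.1, -3.5]
width: 0.0601
finger_force: 30.0
```

>>> arm_command(
  targets=[
    [0,0,0,0],
    [0,0,0,0],
    [0,0,0,0],
    [0,0,0,0],
    [0,0,0,0],
    [0,0,0,0],
    [0,0,0,0],
    [0,0,0,0],
  ],
)

```text
time: 64.47
tool_pos: [0.6249, 0.0202, 0.2224]
ee_rot: [3.142, 0.0, -3.094]
wrist_force: [0.5, 0.2, -2.3]
width: 0.0595
finger_force: 30.0
```

>>> arm_command(
  targets=[
    [-0.08,0,0,0],
    [-0.1,0,0,-0.4],
    [-0.1,0,0,-0.4],
    [-0.1,0,0,-0.4],
    [-0.1,0,0,-0.4],
    [-0.1,0,0,-0.4],
    [-0.1,0,0,-0.4],
    [-0.1,0,0,-0.4],
  ],
)

```text
time: 65.13
tool_pos: [0.5749, 0.0203, 0.2225]
ee_rot: [3.141, 0.0, 2.346]
wrist_force: [-0.2, -0.6, -2.2]
width: 0.0594
finger_force: 30.0
```

>>> arm_command(
  targets=[
    [0,0,0,-0.35],
    [0,0,0,-0.35],
    [0,0,0,-0.35],
    [0,0,0,-0.35],
    [0,0,0,-0.35],
    [0,0,0,-0.35],
    [0,0,0,-0.35],
    [0,0,0,-0.35],
  ],
)

```text
time: 65.8
tool_pos: [0.5749, 0.0202, 0.2224]
ee_rot: [3.141, 0.0, 1.622]
wrist_force: [0.4, -0.8, -2.1]
width: 0.0597
finger_force: 30.0
```

>>> arm_command(
  targets=[
    [0.03,0.003,0,0],
    [0.055,0.003,0,0],
    [0.075,0.003,0,0],
    [0.09,0.003,0,0],
    [0.1,0.003,0,0],
    [0.1,0.003,0,0],
    [0.1,0.003,0,0],
    [0.1,0.003,0,0],
  ],
)

```text
time: 66.47
tool_pos: [0.6245, 0.0218, 0.2224]
ee_rot: [-3.141, -0.0, 1.619]
wrist_force: [-0.2, -0.3, -2.4]
width: 0.0591
finger_force: 30.0
```

>>> arm_command(
  targets=[
    [0,0,0,0],
    [0,0,0,0],
    [0,0,0,0],
    [0,0,0,0],
    [0,0,0,0],
    [0,0,0,0],
    [0,0,0,0],
    [0,0,0,0],
  ],
)

```text
time: 67.13
tool_pos: [0.6249, 0.0218, 0.2223]
ee_rot: [3.142, -0.0, 1.619]
wrist_force: [1.0, 0.3, -2.0]
width: 0.0597
finger_force: 30.0
```

>>> arm_command(
  targets=[
    [0,0,0,0],
    [0,0,0,0],
    [0,0,0,0],
    [0,0,0,0],
    [0,0,0,0],
    [0,0,0,0],
    [0,0,0,0],
    [0,0,0,0],
  ],
)

```text
time: 67.8
tool_pos: [0.6249, 0.0218, 0.2223]
ee_rot: [3.141, -0.0, 1.619]
wrist_force: [-0.0, -0.4, -3.7]
width: 0.0595
finger_force: 30.0
```

>>> arm_command(
  targets=[
    [0,0,0,0],
    [0,0,0,0],
    [0,0,0,0],
    [0,0,0,0],
    [0,0,0,0],
    [0,0,0,0],
    [0,0,0,0],
    [0,0,0,0],
  ],
)

```text
time: 68.47
tool_pos: [0.6248, 0.0218, 0.2223]
ee_rot: [3.141, 0.0, 1.619]
wrist_force: [0.3, -0.5, -2.1]
width: 0.0597
finger_force: 30.0
```

>>> arm_command(
  targets=[
    [0,0,0,0],
    [0,0,0,0],
    [0,0,0,0],
    [0,0,0,0],
    [0,0,0,0],
    [0,0,0,0],
    [0,0,0,0],
    [0,0,0,0],
  ],
)

```text
time: 69.13
tool_pos: [0.6248, 0.0218, 0.2223]
ee_rot: [3.142, -0.0, 1.619]
wrist_force: [0.6, 0.5, -1.7]
width: 0.0596
finger_force: 30.0
```

>>> arm_command(
  targets=[
    [-0.04,0,0,0],
    [-0.056,0,0,0],
    [-0.056,0,0,0],
    [-0.056,0,0,0],
    [-0.056,0,0,0],
    [-0.056,0,0,0],
    [-0.056,0,0,0],
    [-0.056,0,0,0],
  ],
)

```text
time: 69.8
tool_pos: [0.5972, 0.0217, 0.2222]
ee_rot: [3.142, 0.0, 1.619]
wrist_force: [-0.2, 0.0, -2.1]
width: 0.0597
finger_force: 30.0
```

>>> arm_command(
  targets=[
    [0,0,0,0],
    [0,0,0,0],
    [0,0,0,0],
    [0,0,0,0],
    [0,0,0,0],
    [0,0,0,0],
    [0,0,0,0],
    [0,0,0,0],
  ],
)

```text
time: 70.47
tool_pos: [0.5969, 0.0217, 0.2223]
ee_rot: [3.141, -0.0, 1.619]
wrist_force: [-0.5, -0.0, -1.4]
width: 0.0595
finger_force: 30.0
```

>>> arm_command(
  targets=[
    [0,0,0,0],
    [0,0,0,0],
    [0,0,0,0],
    [0,0,0,0],
    [0,0,0,0],
    [0,0,0,0],
    [0,0,0,0],
    [0,0,0,0],
  ],
)

```text
time: 71.13
tool_pos: [0.5969, 0.0218, 0.2223]
ee_rot: [3.141, -0.0, 1.619]
wrist_force: [-0.6, 0.4, -2.6]
width: 0.0598
finger_force: 30.0
```

>>> arm_command(
  targets=[
    [0,0,0,0],
    [0,0,0,0],
    [0,0,0,0],
    [0,0,0,0],
    [0,0,0,0],
  ],
)

```text
time: 71.55
tool_pos: [0.5969, 0.0217, 0.2223]
ee_rot: [3.141, 0.0, 1.619]
wrist_force: [-0.9, 0.2, -3.1]
width: 0.0594
finger_force: 30.0
```

>>> arm_command(
  targets=[
    [-0.04,-0.003,0,-0.4],
    [-0.04,-0.003,0,-0.4],
    [-0.04,-0.003,0,-0.4],
    [-0.04,-0.003,0,-0.4],
    [-0.04,-0.003,0,-0.4],
    [-0.04,-0.003,0,-0.4],
    [-0.04,-0.003,0,-0.4],
    [-0.04,-0.003,0,-0.4],
  ],
)

```text
time: 72.22
tool_pos: [0.5769, 0.0202, 0.2224]
ee_rot: [3.141, -0.0, 0.78]
wrist_force: [-0.0, 0.0, -2.9]
width: 0.0598
finger_force: 30.0
```

>>> arm_command(
  targets=[
    [0,0,0,-0.35],
    [0,0,0,-0.35],
    [0,0,0,-0.35],
    [0,0,0,-0.35],
    [0,0,0,-0.35],
    [0,0,0,-0.35],
    [0,0,0,-0.35],
    [0,0,0,-0.35],
  ],
)

```text
time: 72.88
tool_pos: [0.5769, 0.0202, 0.2223]
ee_rot: [3.141, 0.0, 0.052]
wrist_force: [0.1, 0.4, -2.3]
width: 0.0597
finger_force: 30.0
```

>>> arm_command(
  targets=[
    [0.03,0,0,0],
    [0.055,0,0,0],
    [0.075,0,0,0],
    [0.09,0,0,0],
    [0.102,0,0,0],
    [0.102,0,0,0],
    [0.102,0,0,0],
    [0.102,0,0,0],
  ],
)

```text
time: 73.55
tool_pos: [0.6275, 0.0203, 0.2224]
ee_rot: [3.142, 0.0, 0.049]
wrist_force: [-0.1, -0.1, -4.4]
width: 0.0594
finger_force: 30.0
```

>>> arm_command(
  targets=[
    [0,0,0,0],
    [0,0,0,0],
    [0,0,0,0],
    [0,0,0,0],
    [0,0,0,0],
    [0,0,0,0],
    [0,0,0,0],
    [0,0,0,0],
  ],
)

```text
time: 74.22
tool_pos: [0.6279, 0.0202, 0.2223]
ee_rot: [3.142, 0.0, 0.048]
wrist_force: [0.2, -1.0, -2.7]
width: 0.0597
finger_force: 30.0
```

>>> arm_command(
  targets=[
    [0,0,0,0],
    [0,0,0,0],
    [0,0,0,0],
    [0,0,0,0],
    [0,0,0,0],
    [0,0,0,0],
    [0,0,0,0],
    [0,0,0,0],
  ],
)

```text
time: 74.88
tool_pos: [0.6279, 0.0203, 0.2224]
ee_rot: [3.141, -0.0, 0.048]
wrist_force: [0.2, 0.1, -2.4]
width: 0.0597
finger_force: 30.0
```

>>> arm_command(
  targets=[
    [0,0,0,0],
    [0,0,0,0],
    [0,0,0,0],
    [0,0,0,0],
    [0,0,0,0],
    [0,0,0,0],
    [0,0,0,0],
    [0,0,0,0],
  ],
)

```text
time: 75.55
tool_pos: [0.6278, 0.0202, 0.2223]
ee_rot: [3.141, 0.0, 0.048]
wrist_force: [-0.1, 0.0, -2.5]
width: 0.0591
finger_force: 30.0
```

>>> arm_command(
  targets=[
    [0,0,0,0],
    [0,0,0,0],
    [0,0,0,0],
    [0,0,0,0],
    [0,0,0,0],
    [0,0,0,0],
    [0,0,0,0],
    [0,0,0,0],
  ],
)

```text
time: 76.22
tool_pos: [0.6279, 0.0203, 0.2223]
ee_rot: [3.142, -0.0, 0.048]
wrist_force: [-0.4, -0.1, -2.4]
width: 0.0595
finger_force: 30.0
```

>>> arm_command(
  targets=[
    [-0.08,0,0,0],
    [-0.16,0,0.02,0],
    [-0.2,-0.07,0.08,0],
    [-0.24,-0.14,0.08,0],
    [-0.28,-0.21,0.08,0],
    [-0.31,-0.29,0.08,0],
    [-0.331,-0.37,0.08,0],
    [-0.331,-0.45,0.08,0],
  ],
)

```text
time: 76.88
tool_pos: [0.4606, -0.2027, 0.2638]
ee_rot: [3.14, -0.002, 0.048]
wrist_force: [2.8, 0.3, -2.2]
width: 0.0596
finger_force: 30.0
```

>>> arm_command(
  targets=[
    [0,-0.08,0,0],
    [0,-0.15,0,0],
    [0,-0.19,0,0],
    [0,-0.19,0,0],
    [0,-0.19,0,0],
    [0,-0.19,0,0],
    [0,-0.19,0,0],
  ],
)

```text
time: 77.47
tool_pos: [0.4627, -0.2953, 0.2627]
ee_rot: [3.142, -0.001, 0.05]
wrist_force: [-1.3, -0.5, -3.5]
width: 0.0595
finger_force: 30.0
```

```bash
python3 snap.py w_s6
python3 - <<'E'
from gold import *
print(gold("w_s6",(120,10,320,300)))
c=pickle.load(open("pics/w_s6.cam","rb"))
T=c[3]@np.linalg.inv(np.array(robot.camera_info("wrist")["T_tool_cam"]))
L=np.array([[-.002+.0025,sy*.03,z] for z in (-.0326,.0574) for sy in (1,-1)]); print("plate pred",proj(c,L@T[:3,:3].T+T[:3,3]).round(1).tolist())
S=(.5301,-.2957,.0486)
for x in (.105,.077,.063,.007,-.007,-.063,-.077,-.105): print(x,proj(c,loc(S,[[x,y,.06] for y in (-.055,-.05,.055)])).round(1).tolist())
a,b=proj(c,loc(S,[[-.2,-.049,.06],[.2,-.049,.06]]));g=cv2.imread("pics/w_s6_raw.png",0)
x=int(proj(c,loc(S,[[0,-.049,.06]]))[0,0]); print(x,[int(v) for v in g[30:260:2,x-2:x+3].mean(1)])
E
```

```text
77.47 [ 0.4627 -0.2953  0.2627] [ 1.80e+02 -3.00e-02  2.85e+00] [-1.3 -0.5 -3.5]
[[210, 10, 48, 21, 768], [144, 52, 38, 52, 1718], [234, 58, 97, 25, 2017], [246, 135, 76, 6, 348], [220, 227, 121, 58, 5568], [145, 286, 22, 24, 277], [393, 286, 22, 24, 271]]
plate pred [[338.3, 273.5], [217.3, 273.4], [318.0, 224.9], [238.8, 224.8]]
0.105 [[328.9, 49.7], [324.7, 49.5], [235.2, 49.4]]
0.077 [[329.2, 72.1], [324.9, 72.0], [235.0, 71.8]]
0.063 [[329.2, 83.6], [325.0, 83.4], [234.9, 83.3]]
0.007 [[329.0, 130.5], [324.8, 130.4], [234.9, 130.3]]
-0.007 [[328.9, 142.3], [324.7, 142.2], [235.0, 142.1]]
-0.063 [[327.9, 189.2], [323.7, 189.2], [235.9, 189.1]]
-0.077 [[327.5, 200.7], [323.4, 200.7], [236.1, 200.6]]
-0.105 [[326.7, 223.2], [322.7, 223.2], [236.8, 223.1]]
323 [199, 198, 179, 114, 112, 112, 111, 115, 113, 113, 97, 63, 62, 62, 75, 84, 69, 46, 45, 44, 45, 45, 44, 54, 71, 86, 88, 73, 64, 64, 64, 65, 64, 64, 63, 65, 80, 85, 86, 101, 104, 108, 110, 109, 109, 114, 117, 116, 117, 115, 105, 132, 141, 142, 141, 137, 115, 104, 117, 117, 117, 118, 118, 118, 118, 120, 119, 119, 120, 120, 121, 121, 122, 122, 121, 123, 124, 125, 125, 126, 156, 177, 178, 153, 104, 73, 105, 121, 123, 124, 125, 127, 128, 126, 127, 128, 118, 104, 60, 47, 55, 99, 110, 103, 82, 67, 63, 57, 52, 51, 54, 54, 54, 55, 54]
```

>>> arm_command(
  targets=[
    [0.003,-0.008,-0.03,0],
    [0.003,-0.008,-0.08,0],
    [0.003,-0.008,-0.13,0],
    [0.003,-0.008,-0.18,0],
    [0.003,-0.008,-0.23,0],
    [0.003,-0.008,-0.265,0],
    [0.003,-0.008,-0.265,0],
    [0.003,-0.008,-0.265,0],
  ],
)

```text
time: 78.18
tool_pos: [0.4637, -0.2991, 0.1293]
ee_rot: [-3.14, 0.001, 0.05]
wrist_force: [0.4, -0.1, -1.8]
width: 0.0595
finger_force: 30.0
```

>>> arm_command(
  targets=[
    [0,0,0,0],
    [0,0,0,0],
    [0,0,0,0],
    [0,0,0,0],
  ],
)

```text
time: 78.52
tool_pos: [0.4646, -0.301, 0.1314]
ee_rot: [3.14, -0.002, 0.048]
wrist_force: [-0.4, -0.2, -2.7]
width: 0.0602
finger_force: 30.0
```

```bash
python3 snap.py w_s7
python3 - <<'E'
from gold import *
print(gold("w_s7",(120,10,320,300)))
c=pickle.load(open("pics/w_s7.cam","rb"))
S=(.5301,-.2957,.0486)
for x in (-.007,-.063,-.077): print(x,proj(c,loc(S,[[x,y,.06] for y in (-.055,-.049,.055)])).round(1).tolist())
x=int(proj(c,loc(S,[[-.063,-.049,.06]]))[0,0]); g=cv2.imread("pics/w_s7_raw.png",0); print(x,[int(v) for v in g[150:250:2,x-2:x+3].mean(1)])
for X in (.4589,.4602,.4615): print(X,proj(c,[[X+.0025,-.2991,robot.get_obs()["tool_pos"][2]-.0574]]).round(1))
E
```

```text
78.52 [ 0.4646 -0.301   0.1314] [ 1.7989e+02 -1.2000e-01  2.7600e+00] [-0.4 -0.2 -2.7]
[[187, 10, 172, 49, 6563], [120, 25, 19, 67, 1180], [213, 136, 127, 10, 998], [219, 226, 122, 59, 5688], [393, 285, 22, 25, 281], [145, 286, 22, 24, 283]]
-0.007 [[346.4, 147.6], [338.9, 147.4], [204.9, 147.9]]
-0.063 [[344.0, 217.6], [336.8, 217.7], [207.5, 217.7]]
-0.077 [[343.2, 234.3], [336.0, 234.3], [208.5, 234.3]]
336 [68, 70, 70, 72, 71, 68, 72, 75, 76, 75, 75, 74, 82, 94, 109, 118, 121, 121, 122, 135, 138, 138, 139, 138, 140, 138, 140, 139, 140, 141, 141, 141, 142, 141, 211, 228, 223, 203, 158, 109, 75, 52, 62, 113, 99, 72, 64, 53, 41, 30]
0.4589 [[275.6 229.6]]
0.4602 [[275.6 227.9]]
0.4615 [[275.7 226.3]]
```

>>> arm_command(
  targets=[
    [-0.001,0.002,-0.015,0],
    [-0.001,0.002,-0.03,0],
    [-0.001,0.002,-0.045,0],
    [-0.001,0.002,-0.06,0],
    [-0.001,0.002,-0.06,0],
    [-0.001,0.002,-0.06,0],
  ],
)

```text
time: 79.07
tool_pos: [0.4628, -0.299, 0.0985]
ee_rot: [-3.14, 0.002, 0.048]
wrist_force: [-0.2, -0.3, -2.9]
width: 0.0598
finger_force: 30.0
```

>>> arm_command(
  targets=[
    [0,0,-0.015,0],
    [0,0,-0.03,0],
    [0,0,-0.045,0],
    [0,0,-0.056,0],
    [0,0,-0.056,0],
    [0,0,-0.056,0],
    [0,0,-0.056,0],
  ],
)

```text
time: 79.65
tool_pos: [0.4636, -0.2996, 0.072]
ee_rot: [3.141, -0.0, 0.048]
wrist_force: [-1.1, 0.4, -2.2]
width: 0.0602
finger_force: 30.0
```

>>> arm_command(
  targets=[
    [0,0,-0.002,0],
    [0,0,-0.004,0],
    [0,0,-0.006,0],
    [0,0,-0.006,0],
    [0,0,-0.006,0],
  ],
)

```text
time: 80.07
tool_pos: [0.4635, -0.2995, 0.0688]
ee_rot: [3.141, -0.0, 0.048]
wrist_force: [0.7, 0.2, -2.0]
width: 0.0595
finger_force: 30.0
```

>>> arm_command(
  targets=[
    [0,0,-0.002,0],
    [0,0,-0.003,0],
    [0,0,-0.003,0],
    [0,0,-0.003,0],
  ],
)

```text
time: 80.4
tool_pos: [0.4635, -0.2995, 0.0673]
ee_rot: [3.141, -0.0, 0.048]
wrist_force: [-0.2, 0.4, -2.2]
width: 0.0594
finger_force: 30.0
```

>>> arm_command(
  targets=[
    [0,0,-0.002,0],
    [0,0,-0.003,0],
    [0,0,-0.003,0],
    [0,0,-0.003,0],
  ],
)

```text
time: 80.73
tool_pos: [0.4637, -0.2995, 0.0672]
ee_rot: [3.141, -0.001, 0.048]
wrist_force: [-2.0, 1.8, 4.4]
width: 0.0595
finger_force: 30.0
```

>>> arm_command(
  targets=[
    [0,0,0,0],
    [0,0,0,0],
    [0,0,0,0],
    [0,0,0,0],
    [0,0,0,0],
    [0,0,0,0],
  ],
  claw=0,
)

```text
time: 81.23
tool_pos: [0.4634, -0.2995, 0.0656]
ee_rot: [-3.142, 0.0, 0.048]
wrist_force: [-0.6, -0.4, -0.3]
width: 0.0928
finger_force: 0.0
```

>>> arm_command(
  targets=[
    [0,0,0.02,0],
    [0,0,0.05,0],
    [0,0,0.1,0],
    [0,0,0.16,0],
    [0,0,0.24,0],
    [0,0,0.32,0],
    [0,0,0.4,0],
    [0,0,0.4,0],
  ],
)

```text
time: 81.9
tool_pos: [0.466, -0.3015, 0.2774]
ee_rot: [3.129, -0.014, 0.048]
wrist_force: [-0.2, 0.0, -0.1]
width: 0.0944
finger_force: 0.0
```

```bash
python3 snap.py w_s8
python3 - <<'E'
from gold import *
print(gold("w_s8",(180,10,220,260)))
c=pickle.load(open("pics/w_s8.cam","rb"))
S=(.5301,-.2957,.0486)
for gx,w,h in ((.07,.045,.15),(0,.0375,.125),(-.07,.03,.1)):
    p=proj(c,loc(S,[[gx+sx*.0025,sy*w,z] for z in (h,.06) for sx in (1,-1) for sy in (1,-1)])); print(p.min(0).round(0),p.max(0).round(0))
E
```

```text
81.9 [ 0.466  -0.3015  0.2774] [179.29  -0.8    2.76] [-0.2  0.  -0.1]
[[205, 10, 47, 29, 1119], [227, 66, 94, 24, 1746], [240, 139, 72, 7, 376], [248, 193, 55, 11, 542], [288, 233, 16, 8, 43]]
[226.  66.] [322.  87.]
[237. 138.] [311. 143.]
[248. 195.] [301. 206.]
```

>>> arm_command(
  targets=[
    [0.012,0.08,0,0.05],
    [0.024,0.16,0,0.1],
    [0.036,0.24,0,0.15],
    [0.048,0.32,0,0.185],
    [0.06,0.4,0,0.185],
    [0.072,0.48,0,0.185],
    [0.08,0.56,0,0.185],
    [0.085,0.62,0,0.185],
  ],
  claw=1,
)

```text
time: 82.62
tool_pos: [0.5052, 0.0135, 0.2647]
ee_rot: [-3.14, 0.001, 0.437]
wrist_force: [-0.1, 0.4, 0.4]
width: 0.0444
finger_force: 0.0
```

>>> arm_command(
  targets=[
    [0,0,0,0],
    [0,0,0,0],
    [0,0,0,0],
    [0,0,0,0],
    [0,0,0,0],
    [0,0,0,0],
  ],
)

```text
time: 83.12
tool_pos: [0.5059, 0.0092, 0.2657]
ee_rot: [3.141, 0.0, 0.433]
wrist_force: [1.1, 0.0, -0.1]
width: 0.0044
finger_force: 0.0
```

```bash
python3 snap.py w_v2
python3 - <<'E'
from h import *
t=cv2.imread("pics/w_v2_raw.png"); s=robot.snapshot("scene")[...,::-1]; w=cv2.imread("pics/w_s8_raw.png")
m=np.zeros((600,800,3),np.uint8)
m[:360,:480]=crop(t,160,120,240,180,2); m[:240,480:800]=np.clip(crop(w,160,20,160,120,2)*1.3,0,255); m[360:600,:400]=crop(s,230,150,100,60,4); m[300:600,480:800]=crop(s,100,110,160,150,2)
cv2.imwrite("pics/m11.png",m)
E
```

```text
83.12 [0.5059 0.0092 0.2657] [1.7999e+02 2.0000e-02 2.4830e+01] [ 1.1  0.  -0.1]
```

View pics/m11.png

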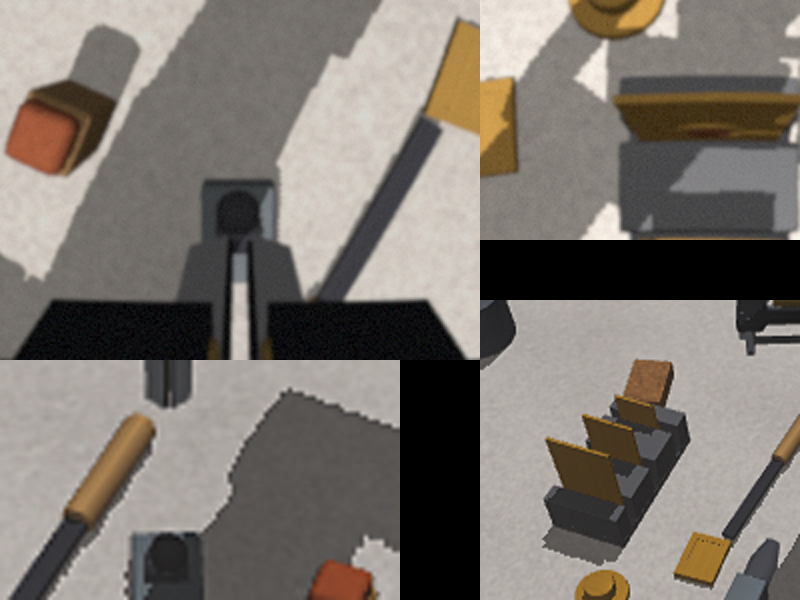

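The picture shows all three plaques upright in the stand, each in its own groove. The valve lever ball is at (238,212), in line with the fingers.

Run:
```python
from h import *; import pickle
c=pickle.load(open("pics/w_v2.cam","rb")); print(at(c,(279,226),.086).round(4))
```

```text
[ 0.4739 -0.0055  0.086 ]
```

>>> arm_command(
  targets=[
    [0.012,0.006,-0.05,0],
    [0.012,0.006,-0.13,0],
    [0.012,0.006,-0.21,0],
    [0.012,0.006,-0.29,0],
    [0.012,0.006,-0.36,0],
    [0.012,0.006,-0.38,0],
    [0.012,0.006,-0.38,0],
    [0.012,0.006,-0.38,0],
  ],
)

```text
time: 83.88
tool_pos: [0.5127, 0.0132, 0.077]
ee_rot: [3.141, -0.001, 0.435]
wrist_force: [-0.7, 0.0, 0.7]
width: 0.0007
finger_force: 0.0
```

>>> arm_command(
  targets=[
    [-0.013,-0.006,0,0],
    [-0.026,-0.012,0,0],
    [-0.039,-0.018,0,0],
    [-0.052,-0.024,0,0],
    [-0.065,-0.03,0,0],
    [-0.078,-0.036,0,0],
    [-0.091,-0.042,0,0],
    [-0.104,-0.048,0,0],
  ],
)

```text
time: 84.55
tool_pos: [0.459, -0.0109, 0.0758]
ee_rot: [3.141, 0.0, 0.435]
wrist_force: [0.7, 0.7, 1.4]
width: 0.0005
finger_force: 0.6
```

>>> arm_command(
  targets=[
    [-0.01,-0.0045,0,0],
    [-0.02,-0.009,0,0],
    [-0.03,-0.014,0,0],
    [-0.038,-0.018,0,0],
    [-0.046,-0.021,0,0],
    [-0.046,-0.021,0,0],
  ],
)

```text
time: 85.05
tool_pos: [0.4359, -0.0213, 0.0755]
ee_rot: [-3.141, 0.001, 0.435]
wrist_force: [0.7, -1.1, -0.3]
width: 0.0005
finger_force: 0.0
```

>>> arm_command(
  targets=[
    [-0.007,-0.0033,0,0],
    [-0.014,-0.0066,0,0],
    [-0.018,-0.0085,0,0],
    [-0.018,-0.0085,0,0],
  ],
)

```text
time: 85.38
tool_pos: [0.4324, -0.0231, 0.0761]
ee_rot: [3.141, -0.013, 0.436]
wrist_force: [13.0, 5.8, -8.6]
width: 0.0005
finger_force: 6.9
```

>>> arm_command(
  targets=[
    [-0.004,-0.002,0,0],
    [-0.008,-0.004,0,0],
    [-0.008,-0.004,0,0],
  ],
)

```text
time: 85.63
tool_pos: [0.4321, -0.0233, 0.0763]
ee_rot: [3.141, -0.022, 0.436]
wrist_force: [22.0, 10.3, -14.7]
width: 0.0004
finger_force: 12.2
```

>>> arm_command(
  targets=[
    [0.03,0.014,0,0],
    [0.07,0.033,0,0],
    [0.07,0.033,0,0],
    [0.07,0.033,0.08,0],
    [0.07,0.033,0.16,0],
    [0.07,0.033,0.24,0],
    [0.07,0.033,0.3,0],
    [0.07,0.033,0.3,0],
  ],
)

```text
time: 86.3
tool_pos: [0.4614, -0.0116, 0.2338]
ee_rot: [3.134, -0.011, 0.436]
wrist_force: [0.6, 0.1, 1.0]
width: 0.0004
finger_force: 0.0
```

>>> arm_command(
  targets=[
    [-0.08,0,0,0],
    [-0.16,0,0,0],
    [-0.2,0,0,0],
    [-0.2,0,0,0],
    [-0.2,0,0,0],
    [-0.2,0,0,0],
  ],
)

```text
time: 86.8
tool_pos: [0.3592, -0.011, 0.2254]
ee_rot: [3.141, 0.0, 0.435]
wrist_force: [-0.4, -0.2, -0.4]
width: 0.0006
finger_force: 0.0
```

```bash
python3 snap.py w_end
python3 - <<'E'
from h import *
import pickle
c=pickle.load(open("pics/w_end.cam","rb")); g=cv2.imread("pics/w_end_raw.png",0)
p=proj(c,[[.4145,-.0315,.086],[.474,-.0055,.086]]); print(p.round(0).tolist(),[g[int(y)-3:int(y)+4,int(x)-3:int(x)+4].mean().round() for x,y in p])
s=robot.snapshot("scene"); gs=cv2.cvtColor(s,cv2.COLOR_RGB2GRAY); s0=cv2.imread("pics/scene0_raw.png",0)
q=proj(cam("scene"),[[.4145,-.0315,.086]])[0].astype(int); print(q, gs[q[1]-3:q[1]+4,q[0]-3:q[0]+4].mean(), s0[q[1]-3:q[1]+4,q[0]-3:q[0]+4].mean())
E
```

```text
86.8 [ 0.3592 -0.011   0.2254] [179.99   0.    24.94] [-0.4 -0.2 -0.4]
[[322.0, 162.0], [324.0, 96.0]] [np.float64(31.0), np.float64(108.0)]
[270 178] 41.36734693877551 53.12244897959184
```

```bash
python3 -c "
from bench import robot; print(robot.close_job())"
```

```text
the job is handed in; nothing more can be done
None
```

The job is handed in at about 87 s: all three plaques were blown off largest to smallest and stand in their own grooves in the finished stand, and the air valve is shut again.

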